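# Clear the luthier's bench for a glue-up

## Task

Clear the bench: open the black case's lid fully back onto its stop, take the mallet out of it and with the mallet knock all three bench dogs down flush with their brass collars (never push them with the gripper), then lay the mallet back in its bay and shut the lid. Press every spool clamp lying on the bench broadside down into a place of its own on the clip rail until the clips snap over its rod, before or after the rest. Leave the other things on the bench where they are.

Things in the scene. Friction and masses are not known exactly. Their poses are not given: they have to be found in the camera images.
- clamp1_mid (a point): Centre of a luthier's spool clamp: a steel rod 16 mm in diameter with a square beech block 40 x 40 x 22 mm on each end (150 mm overall, 0.2 kg). Bare rod is free for 53 mm either side of the centre. Site x axis runs along the rod. Lying on the bench the centre is 20 mm up. The three clamps are alike; some may be absent (None).
- clamp2_mid (a point): Centre of a luthier's spool clamp: a steel rod 16 mm in diameter with a square beech block 40 x 40 x 22 mm on each end (150 mm overall, 0.2 kg). Bare rod is free for 53 mm either side of the centre. Site x axis runs along the rod. Lying on the bench the centre is 20 mm up. The three clamps are alike; some may be absent (None).
- clamp3_mid (a point): Centre of a luthier's spool clamp: a steel rod 16 mm in diameter with a square beech block 40 x 40 x 22 mm on each end (150 mm overall, 0.2 kg). Bare rod is free for 53 mm either side of the centre. Site x axis runs along the rod. Lying on the bench the centre is 20 mm up. The three clamps are alike; some may be absent (None).
- clip1 (a point): Where a clamp rod's centre sits when snapped home in this place of the clip rail at the right, 55 mm above the bench; x along the seated rod, y along the rail (places 68 mm apart), z up. Each place has two sprung steel clips, open upwards, 29 to 43 mm either side of this point along x; the gap between them is free for fingers down to 25 mm below the point.
- clip2 (a point): Where a clamp rod's centre sits when snapped home in this place of the clip rail at the right, 55 mm above the bench; x along the seated rod, y along the rail (places 68 mm apart), z up. The lips, 7 mm above a seated rod's centre, spring apart as the rod is pressed straight down (10 to 15 N), then close over it; a rod just laid on them is 15 mm too high.
- clip3 (a point): Where a clamp rod's centre sits when snapped home in this place of the clip rail at the right, 55 mm above the bench; x along the seated rod, y along the rail (places 68 mm apart), z up. The rail's wooden base is 100 (along x) x 196 x 25 mm, fixed; the clips' flared tips reach about 77 mm above the bench.
- lid (a joint): Lid of the black case at the left: 0 shut, grows as it opens, 1.8 rad is fully open against its stop, past upright, where it stays by its weight. Let go before upright (1.57) it falls shut. Lid 0.4 kg.
- lid_bar (a point): Middle of the lid's round steel bar handle, 12 mm in diameter, clear for 52 mm either side of this point along its length; it stands 40 mm out from the lid's front edge, level with the lid. Site y axis runs along the bar. It moves with the lid on an arc of 220 mm radius about the hinge.
- lid_hinge (a point): Point on the case level with the shut lid's handle, 220 mm from it, at the middle of the hinge line (6 mm above the line itself); point y axis runs along the hinge, x points away from the handle, z up.
- bay (a point): Middle of the floor (6 mm above the bench) of the mallet's open bay in the case: 124 mm along point x by 268 mm along point y, walls rise 56 mm above its floor; on the hinge side there is a 36 mm high grey foam strip. Site z is up.
- mallet_head (a point): Centre of the head of a wooden mallet, a beech block 56 mm along the handle and 52 x 52 mm across; any of its four long faces strikes. Site x axis points from handle to head. It lies level on its head (centre 26 mm above what it lies on) in the case's bay under the shut lid at the start, handle floating. 0.35 kg.
- mallet_grip (a point): Point on the mallet's square handle (24 x 24 mm, 100 mm long, dark wood), 52 mm behind the head's centre: where to hold it; the balance point lies between here and the head. Same axes as mallet_head.
- mallet: The same mallet; origin under the middle of its head, 26 mm below mallet_head.
- dog1: A round steel bench dog, 24 mm in diameter, standing in a brass collar 60 mm across and 6 mm high on the bench; origin at the centre of its top, z up. It slides straight down only: fully raised its top is 46 mm above the bench, flush with the collar 6 mm (its bottom stop). It stays where it is driven; sprung, it takes about 6 to 9 N to move.
- dog2: A round steel bench dog, 24 mm in diameter, standing in a brass collar 60 mm across and 6 mm high on the bench; origin at the centre of its top, z up. It slides straight down only: fully raised its top is 46 mm above the bench, flush with the collar 6 mm (its bottom stop). It stays where it is driven; sprung, it takes about 6 to 9 N to move.
- dog3: A round steel bench dog, 24 mm in diameter, standing in a brass collar 60 mm across and 6 mm high on the bench; origin at the centre of its top, z up. It slides straight down only: fully raised its top is 46 mm above the bench, flush with the collar 6 mm (its bottom stop). It stays where it is driven; sprung, it takes about 6 to 9 N to move.
- glue: Bystander: white glue bottle, 60 mm across, 150 mm tall, standing beyond the bench dogs; origin under its middle.
- tape: Bystander: roll of brown tape lying flat, 100 mm across, 26 mm high, near the robot on the left; origin under its middle.
- offcut: Bystander: dark wood offcut 90 x 45 x 25 mm, near the robot on the right; origin under its middle.
- sander: Bystander: cork sanding block 110 x 50 x 34 mm, beyond the dogs; origin under its middle.
- driver: Bystander: screwdriver with a wooden handle, near the robot on the right; origin under its middle.
- mug: Bystander: white mug 80 mm across, 90 mm tall, far right; origin under its middle.
- blank: Bystander: flat wooden blank 160 x 60 x 20 mm, far left; origin under its middle.

How it is judged:
By the outcome, as a careful person would: the job done as asked, in the order asked, and still so for the second after the job is handed in, with the robot touching nothing.
Of clamp1, clamp2, clamp3 only 2 to 3 are there at a start; the rules pass over those that are not, and their reading is None.
At some moment in a run one of clamp1, clamp2, clamp3 may be knocked a few centimetres aside while the robot is not near it.
Once in a run the grip may slacken for a moment while it holds something.
It also fails if it takes over 208 s, if anything falls off the work surface, if the arm or the gripper's body presses on something with over 40 N, if the wrist force passes 120 N, or if a joint passes its speed limit or range.

## Robot

A 7-joint arm with a two-finger parallel gripper is mounted at the origin on the work surface. World frame = base frame: x ahead of the robot, y to its left, z up, the work surface at z = 0. Lengths are in m, angles in rad, forces in N, time in s.
With the tool pointing down it reaches from about 0.4 to 0.85 m from the base axis. Payload 10.4 kg.
Tool frame: the origin (TCP) lies midway between the tips of the shut fingers; the grasp point (between the pads) lies 19 mm behind it; z points along the fingers, y is the line along which they close (so a half turn about z gives the same grasp; the last joint's range is limited). The gripper opens to 87 mm and grips with 3 to 60 N. Pads are 19 mm wide; open, the fingers measure 117 mm over their backs; the gripper's body (75 mm by 190 mm) begins 51 mm behind the grasp point.
Start: joints at [1.261, 0.332, -0.065, 1.46, 0.022, 1.35, -0.088], TCP at [0.177, -0.599, 0.223] pointing down, gripper open.
Joint ranges: [-2.6, 2.6], [-0.5, 2.12], [-1.47, 1.34], [0.16, 2.42], [-1.27, 4.41], [0.06, 2.06], [-2.6, 2.6]. Speed limits (rad/s): [2.22, 2.22, 2.79, 2.79, 3.14, 3.14, 3.14].

## Interface

Orientations are given as a unit quaternion [x, y, z, w].
In Python, from bench import r gives the robot as it stands.
- The arm moves only by the tool arm_command, never from a script. Its argument "moves" is one flat list of numbers, 4 for each row, row after row: the shift along the tool's x, y, z in cm, then the turn about the tool's z in degrees. A call has 1 to 12 rows; each row shifts and turns the commanded pose from where the row before left it, along the tool's axes as they then stand; what a row does not reach is not made up. A row lasts 1/12 s, in which the tool goes at most 41.7 mm and 7.16 degrees, less where a joint would pass 70% of its speed; a pose out of reach is approached as far as the arm can. A call with a gripper value outside its range is refused whole. "fingers" is the opening in per cent of the stroke, from 0 (shut) to 100 (fully open), set as the call begins (left out, the last holds). The fingers move at their own pace and stop on an object; "squeeze" is the grip in N (left out, the last holds). Time passes only in rows, so rows that do not move let the fingers close. It gives the time, the measured TCP pose, the force, the opening and the grip force at its end, in the units of the state.
- r.read_state(): the state, without advancing time (a new reading comes with each control period).
- r.camera(name): name is "scene" or "top" or "wrist"; returns the picture (400x640x3 uint8, red, green, blue); there is no depth.
- r.camera_info(name): a dict with "fx", "fy", "cx", "cy" (pixels), "k1" (the pictures are not rectified: a ray, as slopes to the right and down, at radius r is drawn at 1 + k1 r^2 times it, then the intrinsics apply), "origin" and "attitude" of the camera in the world. Camera axes: x right, y up, looking along -z (the intrinsics and any distortion apply to the point x, -y, -z); pixel columns grow to the right and rows downward; lengths in m; the calibration is good to about 2 mm. A picture is of the moment at which its call begins: read the wrist's pose just before it. camera_info takes no time and is no camera call; for the wrist camera it gives the pose at the moment of the call.
- r.close_job(): hands the job in; it is judged then, once.
The state is a dict: "time": time; "joint_positions": joint angles; "joint_vel": joint speeds; "joint_torque": joint torques, N m; "ee_pos": TCP position; "eef_rot": TCP orientation; "ft_force": force on the tool from outside, world axes, zero at the start; "torque": the same for the moment, N m; "width": finger opening in m; "grip_force": force on a finger pad.
Only numpy, scipy, OpenCV 4.12 (cv2) and the standard library are available. Lean on these libraries where they do the work, as an engineer would, in place of code of your own. Each camera call takes 0.05 s, during which the arm holds its last target. There are 200 camera calls.

## Working session

There is one attempt and no reset: what is moved stays moved. The work goes in short steps, Python scripts to look and compute and a tool call to move; the robot and the scene stay as the last step left them, time stands still between calls to the robot, and variables do not carry over. Pictures are saved under pics/ and viewed, at most 17 in all, crops included, and the job is handed in when it is done.

Besides the shell and the picture viewer there is one more tool, called as name(argument=value, ...), one argument or row to a line, values as JSON. arm_command: Moves the arm, as the interface text tells. Its arguments: {"type":"object","properties":{"moves":{"type":"array"},"fingers":{"type":"number"},"squeeze":{"type":"number"}},"required":["moves"]}

```bash
ls; mkdir -p pics; python3 - <<'E'
from bench import r
import cv2,numpy as np
s=r.read_state(); print({k:np.round(v,3) for k,v in s.items()})
for n in("scene","top","wrist"):
    i=r.camera_info(n); print(n,{k:np.round(v,4).tolist() for k,v in i.items()})
    cv2.imwrite(f"pics/{n}0.png",r.camera(n)[:,:,::-1])
E
```

```text
pics
{'time': np.float64(0.0), 'joint_positions': array([ 1.261,  0.333, -0.065,  1.461,  0.022,  1.35 , -0.089]), 'joint_vel': array([ 0.   ,  0.001, -0.001, -0.   , -0.001,  0.001, -0.001]), 'joint_torque': array([ 1.0000e-03, -6.2325e+01,  2.5000e-02, -3.8990e+01, -6.1000e-02,
        4.0000e-02,  0.0000e+00]), 'ee_pos': array([ 0.177, -0.599,  0.222]), 'eef_rot': array([ 0.99 ,  0.143, -0.   , -0.001]), 'ft_force': array([-0.072, -0.915,  0.12 ]), 'torque': array([-0.022,  0.037,  0.031]), 'grip_force': np.float64(0.0), 'width': np.float64(0.087)}
scene {'fx': 510.3741, 'fy': 510.3741, 'cx': 321.017, 'cy': 197.1478, 'k1': -0.1676, 'origin': [1.2349, -0.1312, 1.1074], 'attitude': [0.2236, 0.1909, 0.6233, 0.7246]}
top {'fx': 431.6216, 'fy': 431.6216, 'cx': 321.0168, 'cy': 196.507, 'k1': -0.0752, 'origin': [0.3291, -0.0034, 1.1044], 'attitude': [0.0773, -0.0751, -0.6787, 0.7265]}
wrist {'fx': 296.0841, 'fy': 296.0841, 'cx': 318.7202, 'cy': 201.2335, 'k1': -0.0034, 'origin': [0.2452, -0.5786, 0.3838], 'attitude': [-0.1056, 0.0801, -0.5935, 0.7938]}
```

View pics/top0.png

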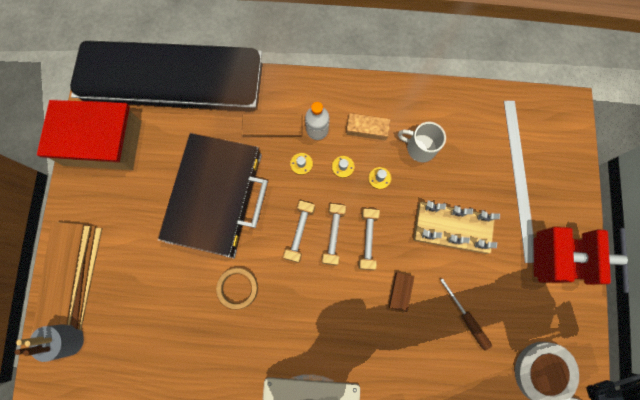

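View pics/scene0.png

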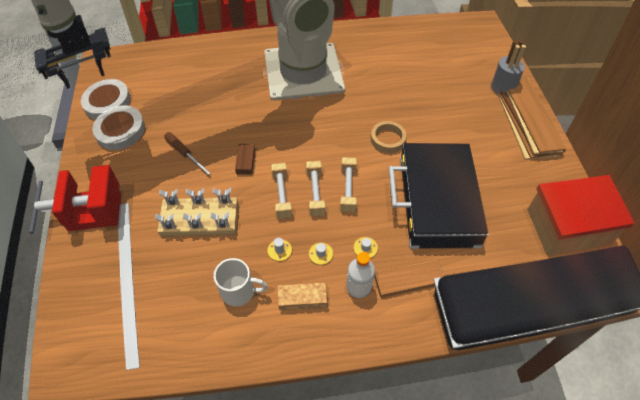

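The top view shows three clamps near (299,231), (334,234) and (370,238), dogs at (301,163), (343,166) and (380,178), the rail at (455,225), and the case at the left with its bar near (260,202). I'll enlarge both views to get exact pixels.

```bash
cat > h.py <<'E'
from bench import r
import cv2, numpy as np, json
from scipy.spatial.transform import Rotation as R
def ray(info,uv):
    k=info['k1']; d=(np.atleast_2d(uv).astype(float)-[info['cx'],info['cy']])/[info['fx'],info['fy']]
    u=d.copy()
    for _ in range(30): u=d/(1+k*(u**2).sum(1,keepdims=True))
    v=np.c_[u[:,0],-u[:,1],-np.ones(len(u))]
    return np.array(info['origin']),R.from_quat(info['attitude']).apply(v)
def plane(info,uv,z):
    o,d=ray(info,uv); return o+d*((z-o[2])/d[:,2])[:,None]
def tri(views):  # [(info,uv)...] -> point, residual
    A=np.zeros((3,3));b=np.zeros(3);L=[]
    for i,uv in views:
        o,d=ray(i,uv); d=d[0]/np.linalg.norm(d[0]); P=np.eye(3)-np.outer(d,d); A+=P;b+=P@o;L.append((o,P))
    x=np.linalg.solve(A,b); return x,max(np.linalg.norm(P@(x-o)) for o,P in L)
def proj(info,p):
    c=R.from_quat(info['attitude']).inv().apply(np.atleast_2d(p)-info['origin'])
    u=np.c_[c[:,0],-c[:,1]]/-c[:,2:]; u=u*(1+info['k1']*(u**2).sum(1,keepdims=True))
    return u*[info['fx'],info['fy']]+[info['cx'],info['cy']]
def shot(n,f):
    i=r.camera_info(n); im=r.camera(n); cv2.imwrite(f'pics/{f}.png',im[:,:,::-1]); np.save(f'pics/{f}.npy',json.dumps({k:np.array(v).tolist() for k,v in i.items()})); return i,im
def load(f): return json.loads(str(np.load(f'pics/{f}.npy'))),cv2.imread(f'pics/{f}.png')
E
python3 - <<'E'
import cv2,numpy as np
a=cv2.imread('pics/top0.png')[120:270,150:510];b=cv2.imread('pics/scene0.png')[135:270,150:510]
f=lambda x:cv2.resize(x,None,fx=2.2,fy=2.2,interpolation=cv2.INTER_CUBIC)
a,b=f(a),f(b)
for im,x0,y0 in((a,150,120),(b,150,135)):
    for u in range(160,510,20):
        cv2.line(im,(int((u-x0)*2.2),0),(int((u-x0)*2.2),4),(0,255,0),1)
        if u%40==0: cv2.putText(im,str(u),(int((u-x0)*2.2)-10,14),0,.35,(0,255,0),1)
    for v in range(140,270,20):
        cv2.line(im,(0,int((v-y0)*2.2)),(4,int((v-y0)*2.2)),(0,255,0),1); cv2.putText(im,str(v),(6,int((v-y0)*2.2)+4),0,.35,(0,255,0),1)
o=np.vstack([a,b])[:600]; print(o.shape); cv2.imwrite('pics/c1.png',o)
E
```

```text
(600, 792, 3)
```

View pics/c1.png

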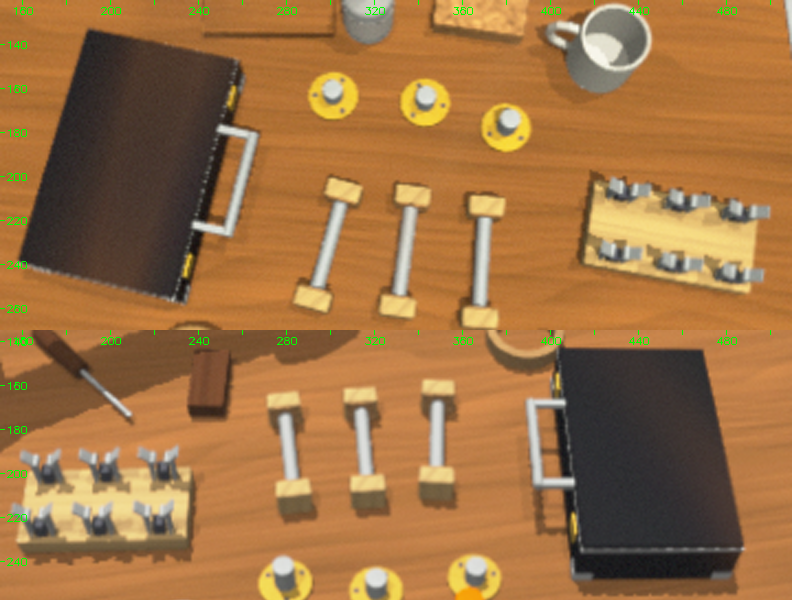

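The crop shows the bar corners at top (267,181) and (254,226), scene (395,206) and (391,168). The clamp blocks, dog tops and six clips are all clear. Triangulating these.

```bash
cat > m1.py <<'E'
from h import *
T=r.camera_info('top');S=r.camera_info('scene')
np.set_printoptions(precision=4,suppress=True)
P=lambda X,Y:(150+X/2.2,120+Y/2.2)
Q=lambda X,Y:(150+X/2.2,135+(Y-330)/2.2)
for n,a,b in [('barfar',P(257,134),Q(539,486)),('barnear',P(229,234),Q(531,403)),
 ('dogL',P(332,92),Q(475,563)),('dogM',P(426,97),Q(376,574)),('dogR',P(510,120),Q(283,563)),
 ('cLfar',P(344,187),Q(437,475)),('cLnear',P(312,297),Q(438,385)),('cMfar',P(413,192),Q(367,482)),('cMnear',P(397,304),Q(360,394)),
 ('cRfar',P(487,204),Q(293,488)),('cRnear',P(480,315),Q(284,400)),
 ('lidFL',P(88,30),Q(741,549)),('lidFR',P(240,60),Q(572,549))]:
    print(n,*tri([(T,a),(S,b)]))
print('clip z~.07',plane(T,[P(628,190),P(688,201),P(748,211),P(618,252),P(678,263),P(738,273)],.065))
E
python3 m1.py
```

```text
barfar [0.5879 0.1485 0.0656] 0.0038949905804783304
barnear [0.4721 0.1677 0.0642] 0.002674595647740216
dogL [0.6535 0.0677 0.029 ] 0.0014919934266881608
dogM [ 0.6534 -0.0428  0.0342] 0.0018717389062646338
dogR [ 0.6298 -0.1413  0.043 ] 0.0018612186039779438
cLfar [0.5387 0.0452 0.0384] 0.002023719643998688
cLnear [0.411  0.0706 0.0399] 0.0011977314738457027
cMfar [ 0.5377 -0.0348  0.0405] 0.0011030374780210497
cMnear [ 0.4097 -0.0246  0.0389] 0.0011571434715084905
cRfar [ 0.5304 -0.1197  0.0364] 0.0017404596850869336
cRnear [ 0.4039 -0.117   0.0376] 0.002023497333617365
lidFL [0.6998 0.3554 0.062 ] 0.0002062645029347401
lidFR [0.6729 0.1708 0.0662] 0.0016535257440691057
clip z~.07 [[ 0.5514 -0.2761  0.065 ]
 [ 0.5433 -0.3443  0.065 ]
 [ 0.5364 -0.413   0.065 ]
 [ 0.4806 -0.2658  0.065 ]
 [ 0.4726 -0.3331  0.065 ]
 [ 0.4657 -0.4008  0.065 ]]
```

```bash
cat >> h.py <<'E'
def delta(p,yaw,q=False):
    """cm along the tool axes as they stand after the turn, and turn in deg"""
    s=r.read_state(); M=R.from_quat(s['eef_rot']).as_matrix(); y0=np.degrees(np.arctan2(M[1,0],M[0,0]))
    t=(y0-yaw+180)%360-180; 
    c,s_=np.cos(np.radians(yaw)),np.sin(np.radians(yaw)); d=np.array(p)-s['ee_pos']
    out=[100*(d[0]*c+d[1]*s_),100*(d[0]*s_-d[1]*c),-100*d[2],t]
    print('t %.2f yaw %.1f pos %s F %s w %.4f g %.1f -> delta'%(s['time'],y0,np.round(s['ee_pos'],4),np.round(s['ft_force'],1),s['width'],s['grip_force']),np.round(out,2)); return out
E
python3 - <<'E'
from h import *
i=r.camera_info('wrist'); print(R.from_quat(i['attitude']).apply([0,0,-1]),plane(i,[[320,200]],0.06))
delta([.40,-.30,.25],-7)
E
```

```text
[-0.25254796 -0.07276079 -0.96484475] [[ 0.16224556 -0.60407903  0.06      ]]
t 0.15 yaw 16.4 pos [ 0.1767 -0.5992  0.2219] F [-0.1  0.5  0.4] w 0.0871 g 0.0 -> delta [ 18.52 -32.42  -2.81  23.43]
```

arm_command(
  moves=[0, 0, -0.8, 5.9, 0, 0, -0.7, 5.9, 0, 0, -0.7, 5.9, 0, 0, -0.6, 5.7, 2.8, -2.8, 0, 0, 2.8, -2.8, 0, 0, 2.8, -2.8, 0, 0, 2.8, -2.8, 0, 0, 2.8, -2.8, 0, 0, 2.8, -2.8, 0, 0, 2.8, -2.8, 0, 0, 2.8, -2.8, 0, 0],
)

```text
time: 1.15
ee_pos: [0.4275, -0.4028, 0.2505]
eef_rot: [0.998, -0.061, -0.0, 0.0]
ft_force: [0.7, -1.2, 0.5]
width: 0.0875
grip_force: 0.0
```

arm_command(
  moves=[2.5, -2.5, 0, 0, 2.5, -2.5, 0, 0, 2.4, -2.4, 0, 0, 0, 0, 0, 0, 0, 0, 0, 0],
)

```text
time: 1.57
ee_pos: [0.5102, -0.3376, 0.25]
eef_rot: [0.998, -0.059, -0.0, -0.001]
ft_force: [-0.9, -0.4, -0.3]
width: 0.0871
grip_force: 0.0
```

```bash
python3 - <<'E'
from h import *
delta([.508,-.339,.25],-7)
i,im=shot('wrist','w1')
print(proj(i,[[.516,-.271,.055],[.508,-.339,.055],[.501,-.407,.055]]))
shot('top','t1')
E
```

```text
t 1.57 yaw -6.7 pos [ 0.5102 -0.3376  0.25  ] F [-0.9 -0.4 -0.3] w 0.0871 g 0.0 -> delta [-0.21  0.16 -0.    0.28]
[[264.93612841 182.40838585]
 [320.65969266 182.40051599]
 [376.36136949 181.60286147]]
```

View pics/w1.png

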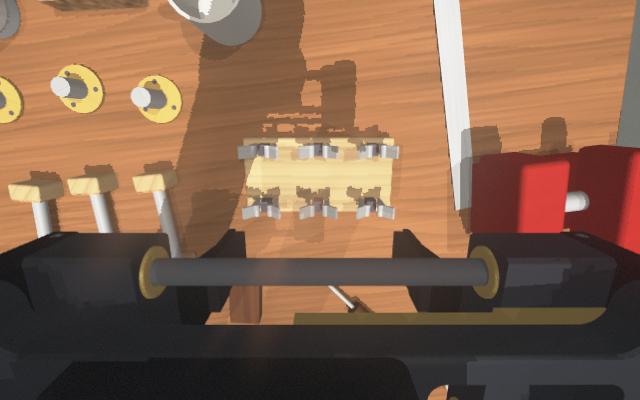

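The wrist view shows the rail base with corners about (244,139), (393,139), (391,211), (247,211), and clip rows at v≈151 and 207, u≈(260,319,377). I'll measure the clips and base in both views.

```bash
python3 - <<'E'
from h import *
np.set_printoptions(precision=4,suppress=True)
out=[]
for f,(y0,y1,x0,x1) in (('w1',(130,218,230,405)),('t1',(190,260,405,505))):
    i,im=load(f); hsv=cv2.cvtColor(im,cv2.COLOR_BGR2HSV)[y0:y1,x0:x1]
    c=cv2.resize(im[y0:y1,x0:x1],None,fx=4,fy=4,interpolation=cv2.INTER_CUBIC); out.append(c)
    m=((hsv[...,0]>16)&(hsv[...,0]<30)&(hsv[...,2]>120)&(hsv[...,1]>60)).astype(np.uint8)
    m=cv2.morphologyEx(m,cv2.MORPH_OPEN,np.ones((3,3),np.uint8))
    cs,_=cv2.findContours(m,cv2.RETR_EXTERNAL,cv2.CHAIN_APPROX_NONE); h=cv2.convexHull(max(cs,key=cv2.contourArea))[:,0].astype(float)+[x0,y0]
    w=plane(i,h,.025)[:,:2]; rc=cv2.minAreaRect(w.astype(np.float32)*1000); print(f,rc)
W=700
o=np.vstack([cv2.copyMakeBorder(c,0,0,0,W-c.shape[1],cv2.BORDER_CONSTANT) for c in out])[:600]
cv2.imwrite('pics/c2.png',o);print(o.shape)
E
```

```text
w1 ((511.93359375, -336.3153381347656), (192.892822265625, 99.03543090820312), 83.41252899169922)
t1 ((508.3229064941406, -337.41839599609375), (195.319580078125, 101.84286499023438), 82.86190795898438)
(600, 700, 3)
```

View pics/c2.png

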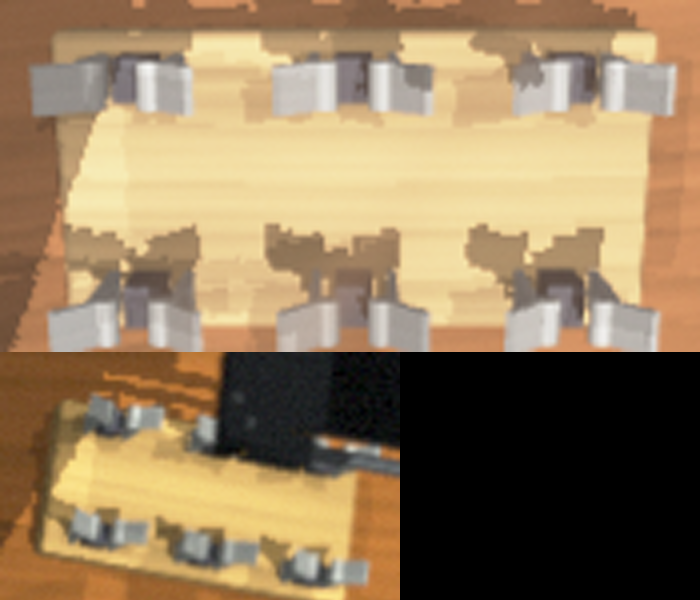

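Base centre agrees in both views (≈0.510, −0.337, yaw −7°). Now triangulating the lips from the wrist and top views.

```bash
python3 - <<'E'
from h import *
np.set_printoptions(precision=4,suppress=True)
i,_=load('w1');T=r.camera_info('top')
P=lambda X,Y:(150+X/2.2,120+Y/2.2); U=lambda X,Y:(230+X/4,130+Y/4)
w=[U(123,87),U(354.5,87),U(585.5,87),U(131,328),U(354.5,328),U(574,328)]
t=[P(628,190),P(688,201),P(748,211),P(618,252),P(678,263),P(738,273)]
for a,b in zip(w,t): print(*tri([(i,a),(T,b)]))
p=plane(i,w,.066); print(p); print((p[:3]+p[3:])/2)
delta([.467,-.118,.16],-1.2)
E
```

```text
[ 0.5528 -0.2752  0.065 ] 0.0017060840271535228
[ 0.5448 -0.3425  0.0659] 0.0022230060307467086
[ 0.5373 -0.4095  0.0677] 0.002743971889112213
[ 0.4811 -0.265   0.0656] 0.0008502712895761495
[ 0.473  -0.3328  0.0644] 0.000542328312101338
[ 0.4658 -0.3997  0.0663] 0.0006490409638675402
[[ 0.5543 -0.2744  0.066 ]
 [ 0.5465 -0.341   0.066 ]
 [ 0.5386 -0.4075  0.066 ]
 [ 0.4819 -0.2646  0.066 ]
 [ 0.4739 -0.3325  0.066 ]
 [ 0.4661 -0.3991  0.066 ]]
[[ 0.5181 -0.2695  0.066 ]
 [ 0.5102 -0.3368  0.066 ]
 [ 0.5024 -0.4033  0.066 ]]
t 1.67 yaw -7.0 pos [ 0.5081 -0.3406  0.2502] F [ 0.1 -0.7  0.1] w 0.0871 g 0.0 -> delta [ -4.57 -22.17   9.02  -5.81]
```

arm_command(
  moves=[0, 0, 0, -5.8, -0.7, -3.7, 0.6, 0, -0.7, -3.7, 0.7, 0, -0.8, -3.7, 1.5, 0, -0.8, -3.7, 1.5, 0, -0.8, -3.7, 1.5, 0, -0.8, -3.7, 1.5, 0, 0, 0, 1.8, 0, 0, 0, 0, 0],
  fingers=60,
)

```text
time: 2.42
ee_pos: [0.4649, -0.1163, 0.1571]
eef_rot: [1.0, -0.01, -0.002, -0.0]
ft_force: [-0.7, 0.2, -0.6]
width: 0.0523
grip_force: 0.0
```

```bash
python3 - <<'E'
from h import *
delta([.467,-.118,.16],-1.2)
i,im=shot('wrist','w2')
print(proj(i,[[.404,-.117,.04],[.5304,-.1197,.04],[.467,-.118,.02]]))
shot('top','t2')
E
```

```text
t 2.42 yaw -1.1 pos [ 0.4649 -0.1163  0.1571] F [-0.7  0.2 -0.6] w 0.0523 g 0.0 -> delta [ 0.21  0.17 -0.29  0.09]
[[321.09642684 253.58803992]
 [321.62906987 126.72052625]
 [320.85718585 189.37955556]]
```

View pics/w2.png

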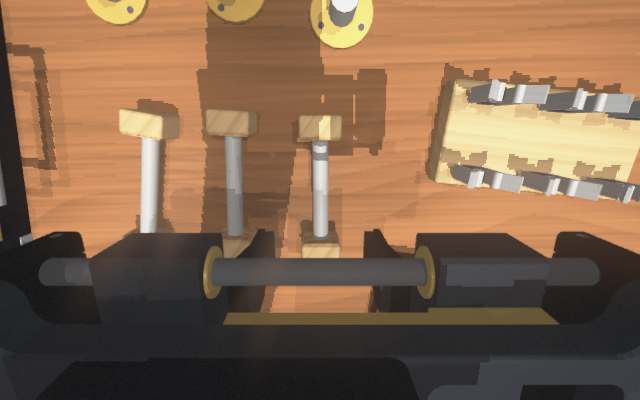

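The wrist view shows the right clamp upright in the picture, with its far block at (320,127) and its rod along u≈320, as predicted. Descending to grasp.

arm_command(
  moves=[0.2, 0.1, 3, 0, 0, 0, 3, 0, 0, 0, 3, 0, 0, 0, 2.5, 0, 0, 0, 2, 0, 0, 0, 1, 0, 0, 0, 0.4, 0, 0, 0, 0, 0],
)

```text
time: 3.18
ee_pos: [0.4696, -0.1191, 0.0108]
eef_rot: [1.0, -0.011, -0.0, 0.0]
ft_force: [0.0, 0.4, 0.2]
width: 0.0523
grip_force: 0.0
```

arm_command(
  moves=[0, 0, 0, 0, 0, 0, 0, 0, 0, 0, 0, 0, 0, 0, 0, 0, 0, 0, 0, 0, 0, 0, 0, 0, 0, 0, 0, 0],
  fingers=0,
  squeeze=40,
)

```text
time: 3.77
ee_pos: [0.4694, -0.118, 0.0107]
eef_rot: [1.0, -0.01, 0.0, 0.0]
ft_force: [-0.4, 1.0, 3.2]
width: 0.0149
grip_force: 40.0
```

arm_command(
  moves=[0, 0, -2, 0, 0, 0, -3, 0, 0, 0, -3, 0, 0, 0, -3, 0, 0, 0, -3, 0, 0, 0, 0, 0],
)

```text
time: 4.27
ee_pos: [0.472, -0.1184, 0.1561]
eef_rot: [1.0, -0.01, 0.004, 0.001]
ft_force: [1.1, 0.1, -1.0]
width: 0.015
grip_force: 40.0
```

```bash
python3 - <<'E'
from h import *
delta([.5024,-.4035,.146],-6.9)
shot('wrist','w3')
E
```

```text
t 4.27 yaw -1.2 pos [ 0.472  -0.1184  0.1561] F [ 1.1  0.1 -1. ] w 0.0150 g 40.0 -> delta [ 6.44 27.94  1.01  5.74]
```

arm_command(
  moves=[0, 0, 0, 5.7, 0.8, 3.5, 0, 0, 0.8, 3.5, 0, 0, 0.8, 3.5, 0, 0, 0.8, 3.5, 0, 0, 0.9, 3.5, 0, 0, 0.9, 3.5, 0, 0, 0.9, 3.5, 0, 0, 0.8, 3.4, 0, 0, 0, 0, 0, 0, 0, 0, 0, 0],
)

```text
time: 5.23
ee_pos: [0.5008, -0.4047, 0.1478]
eef_rot: [0.998, -0.062, -0.002, -0.001]
ft_force: [-0.2, 1.6, -1.2]
width: 0.015
grip_force: 40.0
```

```bash
python3 - <<'E'
from h import *
delta([.5049,-.4038,.0457],-6.9)
i,im=shot('wrist','w4')
p=r.read_state()['ee_pos']
c,s=np.cos(np.radians(-6.9)),np.sin(np.radians(-6.9))
print(proj(i,[p+[-.0025*c+a*c,a*s,.0093+b] for a,b in((.064,.02),(.053,0),(-.053,0))]))
cv2.imwrite('pics/c4.png',cv2.resize(im[80:320,200:520,::-1],None,fx=2.4,fy=2.4))
E
```

```text
t 5.23 yaw -7.1 pos [ 0.5008 -0.4047  0.1478] F [-0.2  1.6 -1.2] w 0.0150 g 40.0 -> delta [ 0.39 -0.14 10.21 -0.16]
[[315.03771376 142.51516278]
 [315.70753546 161.38246867]
 [316.72238451 335.4568176 ]]
```

View pics/c4.png

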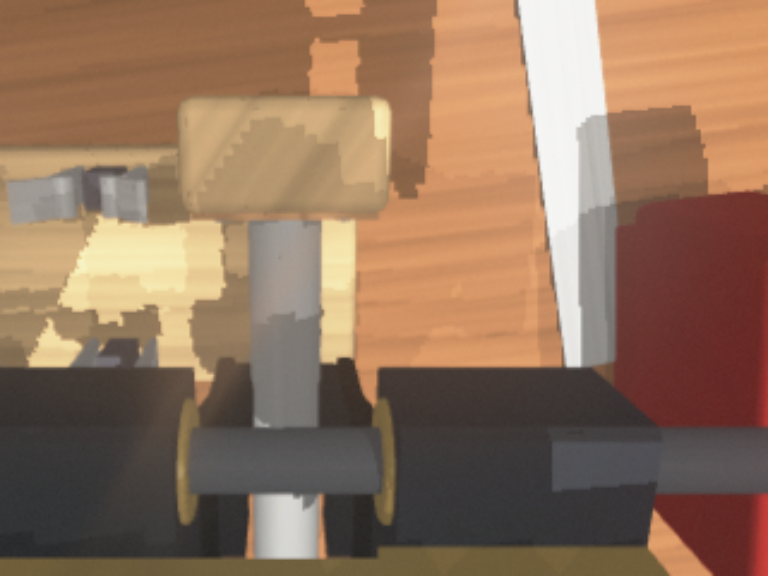

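The rod is held centred, with its block at (318,142) and clear of the rail. Pressing into place 3.

arm_command(
  moves=[0.4, -0.1, 2.5, 0, 0, 0, 2.5, 0, 0, 0, 1.5, 0, 0, 0, 1, 0, 0, 0, 0.7, 0, 0, 0, 0.6, 0, 0, 0, 0.6, 0, 0, 0, 0.5, 0, 0, 0, 0.4, 0, 0, 0, 0, 0],
)

```text
time: 6.12
ee_pos: [0.5064, -0.4028, 0.0471]
eef_rot: [0.998, -0.06, 0.0, 0.0]
ft_force: [1.4, -4.0, -8.4]
width: 0.0148
grip_force: 40.0
```

```bash
python3 - <<'E'
from h import *
delta([.5049,-.4038,.0457],-6.9)
E
```

```text
t 6.12 yaw -6.9 pos [ 0.5064 -0.4028  0.0471] F [ 1.4 -4.  -8.4] w 0.0148 g 40.0 -> delta [-0.13  0.11  0.14  0.02]
```

arm_command(
  moves=[0, 0.1, 0.2, 0, 0, 0, 0, 0, 0, 0, 0, 0],
)

```text
time: 6.37
ee_pos: [0.5063, -0.4035, 0.0457]
eef_rot: [0.998, -0.06, -0.0, 0.0]
ft_force: [-2.0, -1.5, -0.7]
width: 0.0151
grip_force: 40.0
```

arm_command(
  moves=[0, 0, 0, 0, 0, 0, 0, 0, 0, 0, 0, 0, 0, 0, 0, 0, 0, 0, 0, 0, 0, 0, -2, 0, 0, 0, -3, 0, 0, 0, -3.5, 0, 0, 0, -3, 0, 0, 0, 0, 0],
  fingers=40,
)

```text
time: 7.2
ee_pos: [0.5092, -0.4051, 0.168]
eef_rot: [0.998, -0.06, 0.004, 0.003]
ft_force: [0.2, -0.8, 2.3]
width: 0.0349
grip_force: 0.0
```

```bash
python3 - <<'E'
from h import *
delta([.4737,-.0297,.15],-4.6)
i,im=shot('wrist','w5')
cv2.imwrite('pics/c5.png',cv2.resize(im[80:260,200:520,::-1],None,fx=2.4,fy=2.4))
print(proj(i,[[.5024+.053*.9928,-.4033-.053*.12,.055],[.5024+.064*.9928,-.4033-.064*.12,.075]]))
shot('top','t5');shot('scene','s5')
E
```

```text
t 7.20 yaw -6.9 pos [ 0.5092 -0.4051  0.168 ] F [ 0.2 -0.8  2.3] w 0.0349 g 0.0 -> delta [ -6.55 -37.14   1.8   -2.27]
[[317.59302938 150.14341871]
 [317.60121179 139.06585525]]
```

View pics/c5.png

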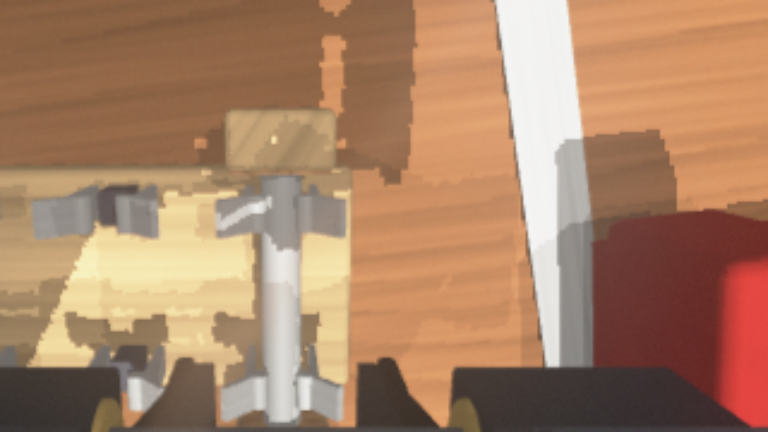

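Place 3's rod lies below the lips of both clips, so it snapped in. Next, the middle clamp.

arm_command(
  moves=[-0.7, -3.7, 0, -2.3, -0.7, -3.7, 0.1, 0, -0.7, -3.7, 0.1, 0, -0.7, -3.7, 0.1, 0, -0.7, -3.7, 0.1, 0, -0.6, -3.7, 0.1, 0, -0.6, -3.7, 0.1, 0, -0.6, -3.7, 0.1, 0, -0.6, -3.7, 0.1, 0, -0.6, -3.6, 0, 0, 0, 0, 0, 0, 0, 0, 0, 0],
  fingers=60,
)

```text
time: 8.35
ee_pos: [0.4717, -0.0284, 0.1515]
eef_rot: [0.999, -0.038, -0.001, -0.0]
ft_force: [0.2, -1.0, -0.1]
width: 0.0524
grip_force: 0.0
```

```bash
cat >> h.py <<'E'
def clampsee(f,uv0,half=45):
    """far block near uv0 in a wrist picture: centroid of pale wood"""
    i,im=load(f); h=cv2.cvtColor(im,cv2.COLOR_BGR2HSV); m=((h[...,0]>14)&(h[...,0]<30)&(h[...,1]>60)&(h[...,1]<150)&(h[...,2]>110)).astype(np.uint8)
    n,l,s,c=cv2.connectedComponentsWithStats(m)
    print([(np.round(c[k],1).tolist(),s[k].tolist()) for k in range(1,n) if s[k,4]>150 and np.hypot(*(c[k]-uv0))<half*2])
E
python3 - <<'E'
from h import *
delta([.4737,-.0297,.011],-4.6)
i,im=shot('wrist','w6')
y=np.radians(-4.6);f=np.array([.4737+.064*np.cos(y),-.0297+.064*np.sin(y),.04])
u=proj(i,f)[0];print(u,proj(i,f+[0.011,0,0]),proj(i,[f-[.011,0,0]])); clampsee('w6',u)
E
```

```text
t 8.35 yaw -4.3 pos [ 0.4717 -0.0284  0.1515] F [ 0.2 -1.  -0.1] w 0.0524 g 0.0 -> delta [ 0.21  0.11 14.05  0.27]
[320.95735743 126.41710544] [[320.04221113 113.65446571]] [[321.85279261 138.90614806]]
[([319.0, 127.9], [297, 115, 45, 27, 1082]), ([234.9, 133.9], [210, 120, 52, 29, 1277])]
```

arm_command(
  moves=[0, 0.1, 3, 0, 0, 0, 3, 0, 0, 0, 3, 0, 0, 0, 2.5, 0, 0, 0, 1.5, 0, 0, 0, 1, 0, 0, 0, 0, 0],
)

```text
time: 8.98
ee_pos: [0.4708, -0.0324, 0.0103]
eef_rot: [0.999, -0.041, -0.002, -0.0]
ft_force: [-0.1, 0.5, 0.3]
width: 0.0525
grip_force: 0.0
```

arm_command(
  moves=[0, 0, 0, 0, 0, 0, 0, 0, 0, 0, 0, 0, 0, 0, 0, 0, 0, 0, 0, 0, 0, 0, 0, 0, 0, 0, 0, 0],
  fingers=0,
)

```text
time: 9.57
ee_pos: [0.4727, -0.0312, 0.0129]
eef_rot: [0.999, -0.04, 0.0, 0.0]
ft_force: [-0.5, 1.7, 2.6]
width: 0.015
grip_force: 40.0
```

arm_command(
  moves=[0, 0, -2, 0, 0, 0, -3, 0, 0, 0, -3, 0, 0, 0, -3, 0, 0, 0, -3, 0, 0, 0, 0, 0],
)

```text
time: 10.07
ee_pos: [0.4752, -0.0313, 0.158]
eef_rot: [0.999, -0.04, 0.004, 0.001]
ft_force: [1.7, -0.0, -2.0]
width: 0.0155
grip_force: 40.0
```

```bash
python3 - <<'E'
from h import *
delta([.5102,-.338,.15],-6.9)
E
```

```text
t 10.07 yaw -4.6 pos [ 0.4752 -0.0313  0.158 ] F [ 1.7 -0.  -2. ] w 0.0155 g 40.0 -> delta [ 7.16 30.03  0.8   2.34]
```

arm_command(
  moves=[0.9, 3.7, 0, 2.3, 0.9, 3.8, 0, 0, 0.9, 3.8, 0, 0, 0.9, 3.8, 0, 0, 0.9, 3.8, 0, 0, 0.9, 3.7, 0, 0, 0.9, 3.7, 0, 0, 0.8, 3.7, 0, 0, 0, 0, 1, 0, 0, 0, 1, 0, 0, 0, 0, 0, 0, 0, 0, 0],
)

```text
time: 11.07
ee_pos: [0.5084, -0.3357, 0.1315]
eef_rot: [0.998, -0.059, -0.001, -0.001]
ft_force: [1.1, 0.8, -1.7]
width: 0.0149
grip_force: 40.0
```

```bash
python3 - <<'E'
from h import *
delta([.5094,-.3375,.0479],-6.9)
E
```

```text
t 11.07 yaw -6.8 pos [ 0.5084 -0.3357  0.1315] F [ 1.1  0.8 -1.7] w 0.0149 g 40.0 -> delta [0.13 0.17 8.36 0.14]
```

arm_command(
  moves=[0.1, 0.2, 2.5, 0, 0, 0, 1.5, 0, 0, 0, 1, 0, 0, 0, 0.7, 0, 0, 0, 0.6, 0, 0, 0, 0.6, 0, 0, 0, 0.6, 0, 0, 0, 0.6, 0, 0, 0, 0.3, 0, 0, 0, 0, 0, 0, 0, 0, 0],
)

```text
time: 11.98
ee_pos: [0.5098, -0.3381, 0.048]
eef_rot: [0.998, -0.059, -0.0, -0.001]
ft_force: [2.3, 4.6, -6.1]
width: 0.0146
grip_force: 40.0
```

arm_command(
  moves=[0, -0.1, 0.2, 0, 0, 0, 0, 0, 0, 0, 0, 0],
)

```text
time: 12.23
ee_pos: [0.5099, -0.3381, 0.0478]
eef_rot: [0.998, -0.06, 0.0, -0.0]
ft_force: [-2.8, 6.6, 9.5]
width: 0.0148
grip_force: 40.0
```

arm_command(
  moves=[0, 0, 0, 0, 0, 0, 0, 0, 0, 0, 0, 0, 0, 0, 0, 0, 0, 0, 0, 0, 0, 0, -2, 0, 0, 0, -3, 0, 0, 0, -3.5, 0, 0, 0, -3, 0, 0, 0, 0, 0],
  fingers=40,
)

```text
time: 13.07
ee_pos: [0.5122, -0.3403, 0.1685]
eef_rot: [0.998, -0.06, 0.004, 0.002]
ft_force: [1.2, -0.8, 0.4]
width: 0.0346
grip_force: 0.0
```

```bash
python3 - <<'E'
from h import *
delta([.4749,.0579,.15],-11.3)
i,im=shot('wrist','w7')
shot('top','t7');shot('scene','s7')
E
```

```text
t 13.07 yaw -6.9 pos [ 0.5122 -0.3403  0.1685] F [ 1.2 -0.8  0.4] w 0.0346 g 0.0 -> delta [-11.46 -38.32   1.85   4.42]
```

arm_command(
  moves=[0, 0, 0, 4.4, -1, -3.5, 0.1, 0, -1, -3.5, 0.1, 0, -1, -3.5, 0.1, 0, -1, -3.5, 0.1, 0, -1, -3.5, 0.1, 0, -1, -3.5, 0.1, 0, -1.1, -3.5, 0.1, 0, -1.1, -3.5, 0.1, 0, -1.1, -3.5, 0.1, 0, -1.1, -3.4, 0, 0, -1.1, -3.4, 0, 0],
  fingers=60,
)

```text
time: 14.22
ee_pos: [0.4701, 0.0609, 0.1511]
eef_rot: [0.995, -0.098, -0.001, 0.0]
ft_force: [0.6, 0.4, 0.3]
width: 0.0522
grip_force: 0.0
```

arm_command(
  moves=[0, 0, 0, 0],
)

```text
time: 14.3
ee_pos: [0.4695, 0.0666, 0.1515]
eef_rot: [0.996, -0.094, -0.001, -0.001]
ft_force: [-0.1, -0.3, -0.6]
width: 0.0525
grip_force: 0.0
```

```bash
python3 - <<'E'
from h import *
delta([.4749,.0579,.011],-11.3)
i,im=shot('wrist','w8')
y=np.radians(-11.3);f=np.array([.4749+.064*np.cos(y),.0579+.064*np.sin(y),.04])
u=proj(i,f)[0];print(u); clampsee('w8',u)
_,a=load('w7');cv2.imwrite('pics/c8.png',np.vstack([a[100:240,180:500],im[100:260,160:480,::-1]]).repeat(2,0).repeat(2,1))
E
```

```text
t 14.30 yaw -10.8 pos [0.4695 0.0666 0.1515] F [-0.1 -0.3 -0.6] w 0.0525 g 0.0 -> delta [ 0.7   0.75 14.05  0.53]
[328.59945156 120.72590734]
[([323.1, 54.5], [304, 46, 49, 17, 355]), ([327.0, 122.1], [305, 110, 45, 26, 1113]), ([395.0, 132.7], [378, 128, 40, 11, 163])]
```

View pics/c8.png

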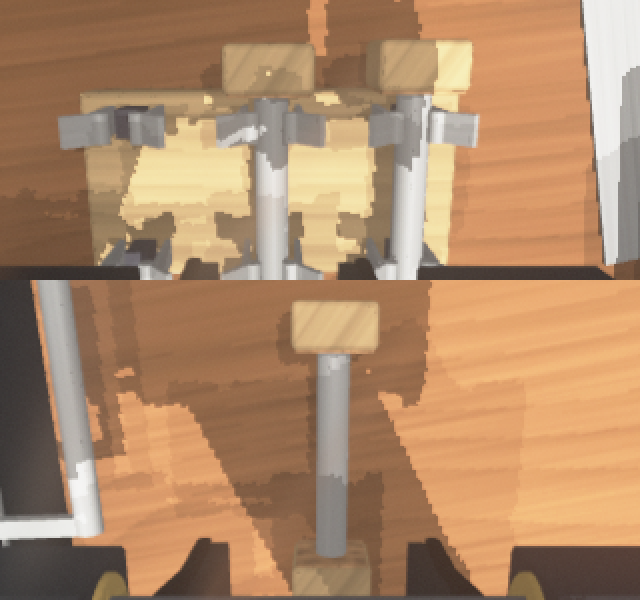

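Both rods sit under their lips. The left clamp is where measured, with its far block at (327,122). Grasping it.

arm_command(
  moves=[0.4, 0.7, 0, 0.5, 0, 0, 3, 0, 0, 0, 3, 0, 0, 0, 3, 0, 0, 0, 2.5, 0, 0, 0, 1.5, 0, 0, 0, 1, 0, 0, 0, 0, 0],
)

```text
time: 15.02
ee_pos: [0.4725, 0.05, 0.0102]
eef_rot: [0.995, -0.104, -0.002, 0.0]
ft_force: [-0.9, -0.3, 0.2]
width: 0.0521
grip_force: 0.0
```

arm_command(
  moves=[0, 0, 0, 0, 0, 0, 0, 0, 0, 0, 0, 0, 0, 0, 0, 0, 0, 0, 0, 0, 0, 0, 0, 0, 0, 0, 0, 0],
  fingers=0,
)

```text
time: 15.6
ee_pos: [0.4746, 0.0523, 0.0131]
eef_rot: [0.995, -0.102, 0.001, -0.0]
ft_force: [-0.7, 2.2, 4.6]
width: 0.0148
grip_force: 40.0
```

arm_command(
  moves=[0, 0, -2, 0, 0, 0, -3, 0, 0, 0, -3, 0, 0, 0, -3, 0, 0, 0, -3, 0, 0, 0, 0, 0],
)

```text
time: 16.1
ee_pos: [0.4766, 0.0522, 0.1578]
eef_rot: [0.995, -0.102, 0.004, -0.0]
ft_force: [1.1, -0.2, -1.6]
width: 0.0145
grip_force: 40.0
```

```bash
python3 - <<'E'
from h import *
delta([.5181,-.2700,.13],-6.9)
E
```

```text
t 16.10 yaw -11.8 pos [0.4766 0.0522 0.1578] F [ 1.1 -0.2 -1.6] w 0.0145 g 40.0 -> delta [ 7.99 31.49  2.78 -4.86]
```

arm_command(
  moves=[0, 0, 0, -4.9, 1, 3.9, 0, 0, 1, 3.9, 0, 0, 1, 3.9, 0, 0, 1, 3.9, 0, 0, 1, 3.9, 0, 0, 1, 4, 0, 0, 1, 4, 0, 0, 1, 4, 0, 0, 0, 0, 1.3, 0, 0, 0, 1.3, 0, 0, 0, 0, 0],
)

```text
time: 17.1
ee_pos: [0.5137, -0.2692, 0.1225]
eef_rot: [0.998, -0.06, -0.003, -0.001]
ft_force: [0.5, 1.4, -2.6]
width: 0.0148
grip_force: 40.0
```

```bash
python3 - <<'E'
from h import *
delta([.5181,-.270,.0480],-6.9)
E
```

```text
t 17.10 yaw -6.9 pos [ 0.5137 -0.2692  0.1225] F [ 0.5  1.4 -2.6] w 0.0148 g 40.0 -> delta [0.44 0.03 7.45 0.03]
```

arm_command(
  moves=[0.3, 0, 1.5, 0, 0, 0, 1.5, 0, 0, 0, 1, 0, 0, 0, 0.7, 0, 0, 0, 0.6, 0, 0, 0, 0.6, 0, 0, 0, 0.6, 0, 0, 0, 0.6, 0, 0, 0, 0.4, 0, 0, 0, 0.2, 0, 0, 0, 0, 0],
)

```text
time: 18.02
ee_pos: [0.5182, -0.2701, 0.0483]
eef_rot: [0.998, -0.06, -0.001, -0.001]
ft_force: [2.2, 2.8, -12.2]
width: 0.0147
grip_force: 40.0
```

arm_command(
  moves=[0, 0, 0, 0, 0, 0, 0, 0],
)

```text
time: 18.18
ee_pos: [0.5181, -0.2702, 0.0487]
eef_rot: [0.998, -0.06, -0.001, -0.0]
ft_force: [0.3, 2.9, -12.7]
width: 0.0146
grip_force: 40.0
```

arm_command(
  moves=[0, 0, 0.2, 0, 0, 0, 0, 0, 0, 0, 0.1, 0, 0, 0, 0, 0, 0, 0, 0, 0],
)

```text
time: 18.6
ee_pos: [0.5184, -0.2704, 0.048]
eef_rot: [0.998, -0.06, -0.001, -0.0]
ft_force: [-7.5, 7.2, 7.9]
width: 0.0148
grip_force: 40.0
```

arm_command(
  moves=[0, 0, 0, 0, 0, 0, 0, 0, 0, 0, 0, 0, 0, 0, 0, 0, 0, 0, 0, 0, 0, 0, -2, 0, 0, 0, -3, 0, 0, 0, -3.5, 0, 0, 0, -3, 0, 0, 0, 0, 0],
  fingers=40,
)

```text
time: 19.43
ee_pos: [0.5218, -0.2722, 0.1684]
eef_rot: [0.998, -0.06, 0.005, 0.002]
ft_force: [-0.1, -1.1, 0.5]
width: 0.0345
grip_force: 0.0
```

```bash
python3 - <<'E'
from h import *
delta([.530,.158,.15],-9.4)
i,im=shot('wrist','w9')
cv2.imwrite('pics/c9.png',cv2.resize(im[100:240,200:520,::-1],None,fx=2,fy=2))
E
```

```text
t 19.43 yaw -6.9 pos [ 0.5218 -0.2722  0.1684] F [-0.1 -1.1  0.5] w 0.0345 g 0.0 -> delta [ -6.22 -42.58   1.84   2.52]
```

View pics/c9.png

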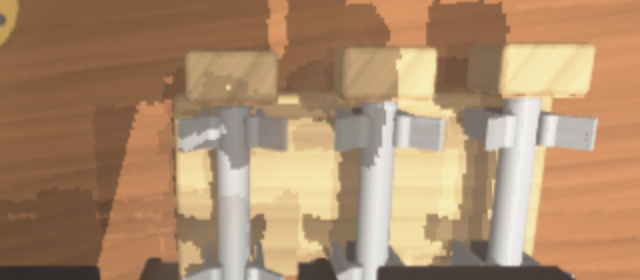

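All three clamps are seated. Next, the lid bar.

arm_command(
  moves=[0, 0, 0, 2.5, -0.6, -3.9, 0, 0, -0.6, -3.9, 0, 0, -0.6, -3.9, 0, 0, -0.6, -3.9, 0, 0, -0.6, -3.9, 0, 0, -0.6, -3.9, 0, 0, -0.6, -3.9, 0, 0, -0.5, -3.9, 0, 0, -0.5, -3.9, 0, 0, -0.5, -3.7, 0, 0, -0.5, -3.6, 0, 0],
)

```text
time: 20.48
ee_pos: [0.526, 0.1594, 0.1607]
eef_rot: [0.997, -0.082, -0.0, 0.0]
ft_force: [0.4, -0.1, -0.2]
width: 0.0346
grip_force: 0.0
```

arm_command(
  moves=[0, 0, 0, 0, 0, 0, 0, 0],
)

```text
time: 20.65
ee_pos: [0.5257, 0.1601, 0.1605]
eef_rot: [0.997, -0.079, -0.001, -0.0]
ft_force: [0.5, -0.8, -0.8]
width: 0.0348
grip_force: 0.0
```

```bash
python3 - <<'E'
from h import *
delta([.530,.158,.046],-9.4)
i,im=shot('wrist','w10')
print(proj(i,[[.5879,.1485,.065],[.4721,.1677,.065]]))
cv2.imwrite('pics/c10.png',cv2.resize(im[60:300,160:480,::-1],None,fx=2,fy=2))
E
```

```text
t 20.65 yaw -9.1 pos [0.5257 0.1601 0.1605] F [ 0.5 -0.8 -0.8] w 0.0348 g 0.0 -> delta [ 0.46  0.14 11.45  0.29]
[[321.16113902 130.30093707]
 [320.27722089 257.19031161]]
```

View pics/c10.png

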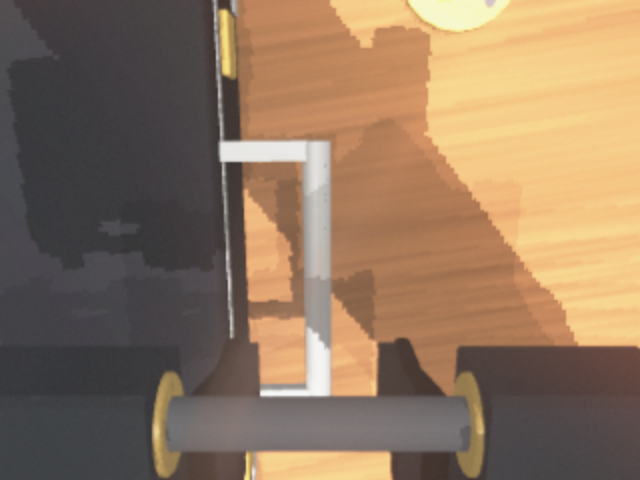

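The bar lies at u≈318.5, v 135 to 255, parallel to the tool and 40 mm clear of the lid edge. Descending with the fingers narrowed.

arm_command(
  moves=[0.4, 0.1, 0, 0, 0, 0, 2, 0, 0, 0, 2, 0, 0, 0, 2, 0, 0, 0, 2, 0, 0, 0, 1.5, 0, 0, 0, 1, 0, 0, 0, 0.9, 0, 0, 0, 0, 0],
  fingers=30,
)

```text
time: 21.45
ee_pos: [0.5299, 0.1547, 0.046]
eef_rot: [0.997, -0.082, -0.001, 0.001]
ft_force: [-0.4, 0.1, 0.8]
width: 0.0262
grip_force: 0.0
```

arm_command(
  moves=[0, 0, 0, 0, 0, 0, 0, 0, 0, 0, 0, 0, 0, 0, 0, 0, 0, 0, 0, 0, 0, 0, 0, 0],
  fingers=0,
  squeeze=30,
)

```text
time: 21.95
ee_pos: [0.5317, 0.1595, 0.0492]
eef_rot: [0.997, -0.08, 0.002, -0.002]
ft_force: [2.9, 9.8, -1.8]
width: 0.011
grip_force: 29.9
```

arm_command(
  moves=[0, -0.1, -2.2, 0, 0, -0.3, -2.2, 0, 0, -0.5, -2.1, 0, 0, -0.8, -2.1, 0, 0, -1, -2, 0, 0, -1.1, -1.9, 0, 0, -1.3, -1.7, 0, 0, -1.5, -1.6, 0, 0, -1.7, -1.5, 0, 0, -1.8, -1.3, 0, 0, -1.9, -1.1, 0, 0, -2, -0.9, 0],
)

```text
time: 22.95
ee_pos: [0.5495, 0.298, 0.2494]
eef_rot: [0.997, -0.079, -0.004, -0.0]
ft_force: [-0.6, 12.8, -34.6]
width: 0.0109
grip_force: 30.0
```

```bash
python3 - <<'E'
from h import *
a=np.array([.5317,.1595,.0492]); d=np.array([.158,.987,0]);y=-.22*np.cos(1.2)+.22;z=.22*np.sin(1.2)
delta(a+d*y+[0,0,z],-9.3)
E
```

```text
t 22.95 yaw -9.1 pos [0.5495 0.298  0.2494] F [ -0.6  12.8 -34.6] w 0.0109 g 30.0 -> delta [ 0.43 -0.06 -0.48  0.24]
```

arm_command(
  moves=[0, -0.7, 0, 0, 0, -1.2, -0.2, 0, 0, -1.1, -0.2, 0, 0, -1.1, -0.2, 0, 0, -1.1, -0.1, 0, 0, -1.1, -0.1, 0, 0, -1.1, 0, 0],
)

```text
time: 23.53
ee_pos: [0.5624, 0.3694, 0.2634]
eef_rot: [0.997, -0.08, -0.001, -0.001]
ft_force: [-11.8, 0.1, 9.4]
width: 0.0108
grip_force: 30.1
```

arm_command(
  moves=[0, -1.1, 0, 0, 0, -1.1, 0, 0, 0, -1.1, 0.1, 0, 0, -1, 0.2, 0, 0, -0.8, 0.2, 0, 0, -0.5, 0.1, 0, 0, 0, 0, 0],
)

```text
time: 24.12
ee_pos: [0.5716, 0.4258, 0.2569]
eef_rot: [0.997, -0.079, -0.001, -0.001]
ft_force: [-8.7, 2.7, 3.4]
width: 0.0108
grip_force: 30.2
```

arm_command(
  moves=[0, -0.3, 0.1, 0, 0, 0, 0, 0],
)

```text
time: 24.28
ee_pos: [0.572, 0.4283, 0.2563]
eef_rot: [0.997, -0.079, -0.001, -0.002]
ft_force: [-8.6, 3.6, 5.5]
width: 0.0108
grip_force: 30.2
```

arm_command(
  moves=[0, 0, 0, 0, 0, 0, 0, 0, 0, 0, 0, 0, 0, 0, 0, 0, 0, 0, -2, 0, 0, 0, -3, 0, 0, 0, -3, 0, 0, 0, -2, 0, 0, 0, 0, 0],
  fingers=40,
)

```text
time: 25.03
ee_pos: [0.5758, 0.4257, 0.36]
eef_rot: [0.997, -0.082, 0.003, -0.003]
ft_force: [0.4, 1.0, 0.9]
width: 0.035
grip_force: 0.0
```

arm_command(
  moves=[0, 3.5, 0, 0, 0, 3.5, 0, 0, 0, 3.5, 0, 0, 0, 3.5, 0, 0, 0, 2.5, 0, 0, 0, 2, 0, 0, 0, 0, 0, 0, 0, 0, 0, 0],
)

```text
time: 25.7
ee_pos: [0.5451, 0.2413, 0.3546]
eef_rot: [0.997, -0.083, 0.0, 0.0]
ft_force: [-0.3, 0.9, -0.8]
width: 0.0345
grip_force: 0.0
```

```bash
python3 - <<'E'
from h import *
delta([.55,.26,.25],-9)
i,im=shot('wrist','w11'); j,jm=shot('top','t11'); k,km=shot('scene','s11')
o=np.vstack([im[:300,100:500],np.hstack([jm[120:280,150:350],km[120:280,360:560]])])
cv2.imwrite('pics/c11.png',cv2.resize(o[:,:,::-1],None,fx=1.3,fy=1.3))
E
```

```text
t 25.70 yaw -9.5 pos [0.5451 0.2413 0.3546] F [-0.3  0.9 -0.8] w 0.0345 g 0.0 -> delta [ 0.19 -1.92 10.46 -0.53]
```

View pics/c11.png

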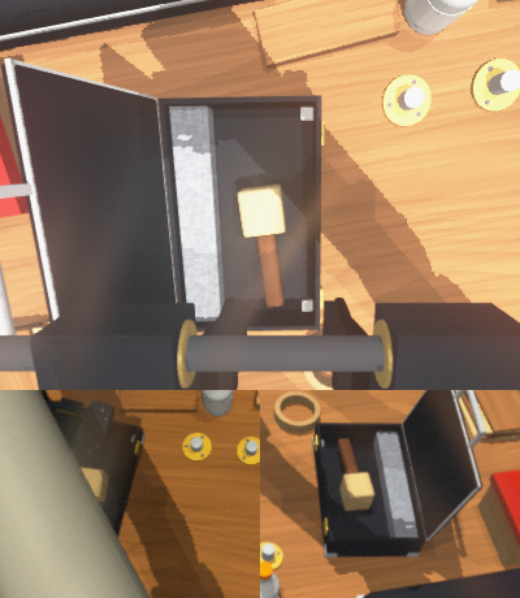

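The lid rests back on its stop. The mallet lies in the bay with its head at the far end (wrist ≈(301,162)) and its handle towards the robot (end ≈(311,233)).

```bash
python3 - <<'E'
from h import *
np.set_printoptions(precision=4,suppress=True)
i,im=load('w11');k,km=load('s11')
c=lambda X,Y:(100+X/1.3,Y/1.3); s=lambda X,Y:(360+X/1.3-200,120+Y/1.3-300)
print(tri([(i,c(260,209)),(k,s(357,485))]),tri([(i,c(274,300)),(k,s(346,442))]))
print('headtop .058',plane(i,[c(260,209)],.058),plane(k,[s(357,485)],.058))
print('handle .044',plane(i,[c(274,303),c(266,238)],.044))
print('bay rim inner corners z.062',plane(i,[c(169,104),c(316,102),c(313,318)],.062),'edges floor')
h=cv2.cvtColor(im,cv2.COLOR_BGR2HSV)
m=((h[...,0]<14)&(h[...,1]>100)&(h[...,2]>50)).astype(np.uint8); m[:, :290]=0;m[:,325:]=0;m[:178]=0;m[240:]=0
n,l,st,ce=cv2.connectedComponentsWithStats(m);b=1+np.argmax(st[1:,4]);ys,xs=np.where(l==b)
rc=cv2.minAreaRect(np.c_[xs,ys].astype(np.float32)); print(rc,st[b])
w=plane(i,np.c_[xs,ys],.044)[:,:2]; rr=cv2.minAreaRect((w*1000).astype(np.float32));print(rr)
m2=((h[...,0]>14)&(h[...,0]<32)&(h[...,1]>50)&(h[...,2]>150)).astype(np.uint8);m2[:,:270]=0;m2[:,335:]=0;m2[:135]=0;m2[190:]=0
n,l,st,ce=cv2.connectedComponentsWithStats(m2);b=1+np.argmax(st[1:,4]);ys,xs=np.where(l==b);print(ce[b],st[b])
w=plane(i,np.c_[xs,ys],.058)[:,:2];print(cv2.minAreaRect((w*1000).astype(np.float32)))
E
```

```text
(array([0.5597, 0.2666, 0.0547]), np.float64(0.0024177742407923137)) (array([0.4399, 0.2752, 0.0407]), np.float64(0.002241104004346092))
headtop .058 [[0.5613 0.2684 0.058 ]] [[0.5607 0.2632 0.058 ]]
handle .044 [[0.4355 0.2739 0.044 ]
 [0.5227 0.2688 0.044 ]]
bay rim inner corners z.062 [[0.6922 0.3459 0.062 ]
 [0.6673 0.1859 0.062 ]
 [0.414  0.2267 0.062 ]] edges floor
((307.6341857910156, 208.04689025878906), (55.08757400512695, 14.013507843017578), 82.69424438476562) [298 180  20  56 749]
((479.07318115234375, 271.2212829589844), (23.024595260620117, 95.48542785644531), 87.17826843261719)
[302.7129 158.8251] [282 142  38  41 303]
((558.4883422851562, 267.6337890625), (52.262733459472656, 58.028133392333984), 87.5267562866211)
```

```bash
python3 - <<'E'
from h import *
delta([.512,.2693,.013],-2.7)
E
```

```text
t 25.85 yaw -9.3 pos [0.5445 0.244  0.3541] F [ 0.7  0.2 -0.3] w 0.0348 g 0.0 -> delta [-3.36 -2.37 34.11 -6.58]
```

arm_command(
  moves=[0, 0, 0, -6.6, -1.7, -1.2, 2, 0, -1.6, -1.2, 3, 0, 0, 0, 3.5, 0, 0, 0, 3.5, 0, 0, 0, 3.5, 0, 0, 0, 3.5, 0, 0, 0, 3, 0, 0, 0, 1, 0, 0, 0, 0, 0, 0, 0, 0, 0],
  fingers=45,
)

```text
time: 26.77
ee_pos: [0.5131, 0.2695, 0.1255]
eef_rot: [1.0, -0.024, 0.0, -0.0]
ft_force: [-0.0, 0.8, 0.3]
width: 0.0392
grip_force: 0.0
```

```bash
python3 - <<'E'
from h import *
delta([.512,.2693,.013],-2.7)
i,im=shot('wrist','w12')
print(proj(i,[[.5585,.267,.058],[.53,.2685,.044]]))
h=cv2.cvtColor(im,cv2.COLOR_BGR2HSV)
m2=((h[...,0]>14)&(h[...,0]<32)&(h[...,1]>50)&(h[...,2]>150)).astype(np.uint8)
n,l,st,ce=cv2.connectedComponentsWithStats(m2)
print([(np.round(ce[k]),st[k]) for k in range(1,n) if st[k,4]>600])
E
```

```text
t 26.77 yaw -2.7 pos [0.5131 0.2695 0.1255] F [-0.   0.8  0.3] w 0.0392 g 0.0 -> delta [-1.100e-01  2.000e-02  1.125e+01 -1.000e-02]
[[319.83369433 155.40507902]
 [319.58727921 187.61797113]]
[]
```

```bash
python3 - <<'E'
from h import *
i,im=load('w12')
h=cv2.cvtColor(im,cv2.COLOR_BGR2HSV)
for m in ((h[...,0]>14)&(h[...,0]<32)&(h[...,1]>50)&(h[...,2]>120),(h[...,0]<14)&(h[...,1]>100)&(h[...,2]>50)):
    m=m.astype(np.uint8);m[:,:250]=0;m[:,390:]=0;m[240:]=0
    n,l,st,ce=cv2.connectedComponentsWithStats(m)
    print([(np.round(ce[k]),st[k]) for k in range(1,n) if st[k,4]>150])
E
```

```text
[(array([319., 154.]), array([ 285,  120,   68,   72, 4624], dtype=int32))]
[(array([318., 215.]), array([ 305,  192,   28,   48, 1268], dtype=int32))]
```

Aligned as predicted, so I'm descending and gripping.

arm_command(
  moves=[0, 0, 2.5, 0, 0, 0, 2.5, 0, 0, 0, 2.5, 0, 0, 0, 1.5, 0, 0, 0, 1.2, 0, 0, 0, 0.8, 0, 0, 0, 0, 0],
)

```text
time: 27.4
ee_pos: [0.5131, 0.2685, 0.0144]
eef_rot: [1.0, -0.024, -0.0, 0.0]
ft_force: [-0.3, -0.1, 1.0]
width: 0.0386
grip_force: 0.0
```

arm_command(
  moves=[0, 0, 0, 0, 0, 0, 0, 0, 0, 0, 0, 0, 0, 0, 0, 0, 0, 0, 0, 0, 0, 0, 0, 0, 0, 0, 0, 0],
  fingers=0,
  squeeze=60,
)

```text
time: 27.98
ee_pos: [0.5136, 0.2688, 0.0156]
eef_rot: [1.0, -0.024, 0.001, -0.0]
ft_force: [-0.8, -0.6, 6.7]
width: 0.0233
grip_force: 59.9
```

arm_command(
  moves=[0, 0, -1, 0, 0, 0, -2.5, 0, 0, 0, -2.5, 0, 0, 0, -3, 0, 0, 0, -3, 0, 0, 0, -3, 0, 0, 0, 0, 0],
)

```text
time: 28.57
ee_pos: [0.515, 0.2699, 0.1712]
eef_rot: [1.0, -0.024, 0.004, -0.002]
ft_force: [1.0, 1.5, -1.7]
width: 0.0236
grip_force: 59.9
```

```bash
python3 - <<'E'
from h import *
delta([.6535-.046,.0677,.15],-2.7)
k,km=shot('scene','s13'); i,im=shot('wrist','w13')
E
```

```text
t 28.57 yaw -2.8 pos [0.515  0.2699 0.1712] F [ 1.   1.5 -1.7] w 0.0236 g 59.9 -> delta [10.19 19.77  2.12 -0.06]
```

```bash
python3 - <<'E'
from h import *
T=r.camera_info('top');S=r.camera_info('scene')
for n,I in(('top0',T),('scene0',S)):
    h=cv2.cvtColor(cv2.imread(f'pics/{n}.png'),cv2.COLOR_BGR2HSV)
    m=((h[...,0]>20)&(h[...,0]<34)&(h[...,1]>150)&(h[...,2]>110)).astype(np.uint8)
    m=cv2.morphologyEx(m,cv2.MORPH_CLOSE,np.ones((3,3)))
    cs,_=cv2.findContours(m,cv2.RETR_EXTERNAL,cv2.CHAIN_APPROX_NONE)
    for c in cs:
        if cv2.contourArea(c)<100: continue
        w=plane(I,c[:,0],.006)[:,:2]*1000; (x,y),rad=cv2.minEnclosingCircle(w.astype(np.float32)); print(n,np.round([x,y,rad],1))
E
```

```text
top0 [ 631.5 -142.    29.4]
top0 [655.7 -43.8  29.8]
top0 [656.7  67.2  29.3]
scene0 [658.5 -42.5  29.5]
scene0 [ 634.  -140.8   29.1]
```

```bash
python3 - <<'E'
from h import *
T=r.camera_info('top');S=r.camera_info('scene')
print('glue cap',tri([(T,(317,107)),(S,(363,258))]), plane(S,[(360,293)],0),plane(T,[(317,138)],0))
delta([.657-.050,.067,.10],-2.7)
_,a=load('w13');_,b=load('s13')
o=np.vstack([a[60:260,200:440],b[120:300,330:570]]); cv2.imwrite('pics/c13.png',cv2.resize(o,None,fx=1.5,fy=1.5))
E
```

```text
glue cap (array([0.75676154, 0.0320462 , 0.14691661]), np.float64(0.001054581078451935)) [[0.77323298 0.03356532 0.        ]] [[0.7319734  0.02998613 0.        ]]
t 28.67 yaw -2.8 pos [0.5132 0.2685 0.1658] F [ 0.  -1.2 -3.7] w 0.0235 g 59.9 -> delta [10.32 19.68  6.58 -0.07]
```

View pics/c13.png

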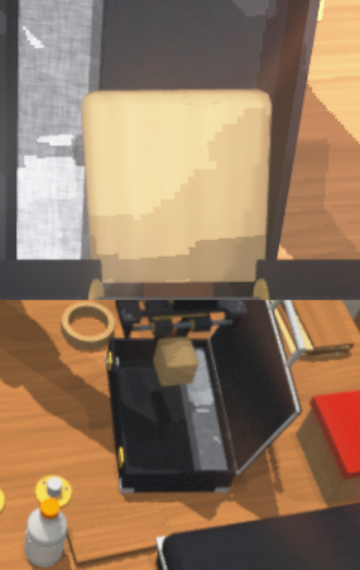

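The mallet is held level and its head is clear. Moving over the left dog.

arm_command(
  moves=[1.5, 2.8, 0, 0, 1.5, 2.8, 0, 0, 1.5, 2.8, 0, 0, 1.5, 2.8, 0, 0, 1.5, 2.8, 0, 0, 1.6, 2.8, 0, 0, 1.6, 2.7, 0, 0, 0, 0, 2, 0, 0, 0, 2, 0, 0, 0, 2, 0, 0, 0, 0, 0],
)

```text
time: 29.58
ee_pos: [0.6066, 0.0675, 0.0986]
eef_rot: [1.0, -0.024, -0.005, 0.001]
ft_force: [-0.4, -0.2, -3.8]
width: 0.0235
grip_force: 59.9
```

```bash
python3 - <<'E'
from h import *
delta([.611,.069,.0156],-2.7)
E
```

```text
t 29.58 yaw -2.8 pos [0.6066 0.0675 0.0986] F [-0.4 -0.2 -3.8] w 0.0235 g 59.9 -> delta [ 0.43 -0.17  8.3  -0.07]
```

arm_command(
  moves=[0.3, -0.1, 2, 0, 0, 0, 1.5, 0, 0, 0, 1, 0, 0, 0, 0.8, 0, 0, 0, 0.8, 0, 0, 0, 0.8, 0, 0, 0, 0.6, 0, 0, 0, 0.5, 0, 0, 0, 0.2, 0, 0, 0, 0, 0, 0, 0, 0, 0],
)

```text
time: 30.5
ee_pos: [0.6137, 0.0693, 0.0226]
eef_rot: [1.0, -0.024, 0.0, -0.0]
ft_force: [0.2, 0.2, -1.8]
width: 0.0233
grip_force: 59.9
```

```bash
python3 - <<'E'
from h import *
delta([.611,.069,.0156],-2.7)
k,km=shot('scene','s14'); i,im=shot('wrist','w14')
o=np.hstack([im[60:260,200:440],km[120:320,300:540]]); cv2.imwrite('pics/c14.png',cv2.resize(o[:,:,::-1],None,fx=1.6,fy=1.6))
E
```

```text
t 30.50 yaw -2.8 pos [0.6137 0.0693 0.0226] F [ 0.2  0.2 -1.8] w 0.0233 g 59.9 -> delta [-0.27  0.05  0.7  -0.07]
```

arm_command(
  moves=[0, 0, 0.4, 0, 0, 0, 0.3, 0, 0, 0, 0, 0, 0, 0, 0, 0],
)

```text
time: 30.93
ee_pos: [0.6139, 0.0694, 0.0156]
eef_rot: [1.0, -0.024, 0.0, -0.0]
ft_force: [-0.2, -0.4, 2.8]
width: 0.0232
grip_force: 59.9
```

arm_command(
  moves=[0, 0, 0.3, 0, 0, 0, 0, 0, 0, 0, 0, 0],
)

```text
time: 31.18
ee_pos: [0.614, 0.0695, 0.0151]
eef_rot: [1.0, -0.024, 0.001, 0.0]
ft_force: [-11.4, -2.2, 27.5]
width: 0.0235
grip_force: 60.0
```

arm_command(
  moves=[0, 0, -2, 0, 0, 0, -3, 0, 0, 0, -2.5, 0, 0, 0, 0, 0],
)

```text
time: 31.52
ee_pos: [0.616, 0.0698, 0.0923]
eef_rot: [1.0, -0.024, 0.003, -0.0]
ft_force: [1.1, 0.4, -2.8]
width: 0.0237
grip_force: 60.0
```

```bash
python3 - <<'E'
from h import *
delta([.611,-.0412,.085],-2.7)
k,km=shot('scene','s15'); i,im=shot('wrist','w15')
o=np.hstack([im[60:260,160:400],km[160:360,280:520]]); cv2.imwrite('pics/c15.png',cv2.resize(o[:,:,::-1],None,fx=1.6,fy=1.6))
E
```

```text
t 31.52 yaw -2.8 pos [0.616  0.0698 0.0923] F [ 1.1  0.4 -2.8] w 0.0237 g 60.0 -> delta [ 0.02 11.11  0.73 -0.07]
```

View pics/c15.png

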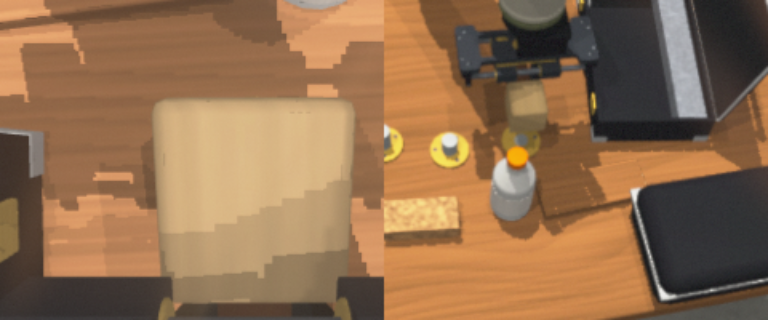

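The left dog looks down, and I'll verify it later. On to the middle dog.

arm_command(
  moves=[0, 2.8, 0, 0, 0, 2.8, 0, 0, 0, 2.8, 0, 0, 0, 2.7, 0, 0, 0, 0, 0, 0, 0, 0, 0, 0, 0, 0, 0, 0],
)

```text
time: 32.2
ee_pos: [0.6072, -0.041, 0.086]
eef_rot: [1.0, -0.024, -0.001, -0.0]
ft_force: [-0.7, -0.2, -3.5]
width: 0.0237
grip_force: 60.0
```

arm_command(
  moves=[0, 0, 2, 0, 0, 0, 1, 0, 0, 0, 0.8, 0, 0, 0, 0.8, 0, 0, 0, 0.8, 0, 0, 0, 0.6, 0, 0, 0, 0.5, 0, 0, 0, 0.4, 0, 0, 0, 0, 0, 0, 0, 0, 0],
)

```text
time: 33.03
ee_pos: [0.6082, -0.0419, 0.0183]
eef_rot: [1.0, -0.024, 0.0, 0.0]
ft_force: [0.0, -0.1, -2.6]
width: 0.0233
grip_force: 60.0
```

arm_command(
  moves=[0, 0, 0.3, 0, 0, 0, 0, 0, 0, 0, 0.3, 0, 0, 0, 0, 0, 0, 0, 0, 0],
)

```text
time: 33.45
ee_pos: [0.6085, -0.0421, 0.0147]
eef_rot: [1.0, -0.024, 0.0, 0.001]
ft_force: [-10.0, -0.4, 21.5]
width: 0.0236
grip_force: 60.0
```

Bottomed out at 21 N. Next, the right dog.

arm_command(
  moves=[0, 0, -2, 0, 0, 0, -3, 0, 0, 0, -2.5, 0, 0, 0, 0, 0],
)

```text
time: 33.78
ee_pos: [0.611, -0.042, 0.0927]
eef_rot: [1.0, -0.024, 0.004, 0.0]
ft_force: [1.0, 0.2, -1.5]
width: 0.0232
grip_force: 60.0
```

```bash
python3 - <<'E'
from h import *
delta([.587,-.1394,.085],-2.7)
E
```

```text
t 33.78 yaw -2.8 pos [ 0.611  -0.042   0.0927] F [ 1.   0.2 -1.5] w 0.0232 g 60.0 -> delta [-1.94  9.85  0.77 -0.1 ]
```

arm_command(
  moves=[-0.4, 2.5, 0, 0, -0.4, 2.5, 0, 0, -0.4, 2.5, 0, 0, -0.4, 2.4, 0, 0, 0, 0, 0, 0, 0, 0, 0, 0, 0, 0, 0, 0],
)

```text
time: 34.37
ee_pos: [0.5871, -0.1393, 0.0869]
eef_rot: [1.0, -0.024, -0.0, -0.0]
ft_force: [0.2, 0.3, -4.0]
width: 0.0233
grip_force: 60.0
```

arm_command(
  moves=[0, 0, 2, 0, 0, 0, 1, 0, 0, 0, 0.8, 0, 0, 0, 0.8, 0, 0, 0, 0.8, 0, 0, 0, 0.6, 0, 0, 0, 0.5, 0, 0, 0, 0.4, 0, 0, 0, 0, 0, 0, 0, 0, 0],
)

```text
time: 35.2
ee_pos: [0.5872, -0.1402, 0.0182]
eef_rot: [1.0, -0.024, -0.0, 0.0]
ft_force: [1.8, -0.1, -3.4]
width: 0.0237
grip_force: 60.0
```

arm_command(
  moves=[0, 0, 0.3, 0, 0, 0, 0, 0, 0, 0, 0.3, 0, 0, 0, 0, 0, 0, 0, 0, 0],
)

```text
time: 35.62
ee_pos: [0.5875, -0.1404, 0.0146]
eef_rot: [1.0, -0.025, 0.0, 0.001]
ft_force: [-10.4, 1.9, 21.7]
width: 0.0235
grip_force: 60.0
```

arm_command(
  moves=[0, 0, -2, 0, 0, 0, -4, 0, 0, 0, -4, 0, 0, 0, -4, 0, 0, 0, 0, 0],
)

```text
time: 36.03
ee_pos: [0.5912, -0.1407, 0.1611]
eef_rot: [1.0, -0.024, 0.006, 0.001]
ft_force: [1.1, -0.4, -2.3]
width: 0.0241
grip_force: 60.0
```

arm_command(
  moves=[-0.9, -3.7, 0, 0, -0.9, -3.7, 0, 0, -0.9, -3.7, 0, 0, -0.9, -3.7, 0, 0, -0.9, -3.7, 0, 0, -0.8, -3.7, 0, 0, -0.8, -3.7, 0, 0, -0.8, -3.7, 0, 0, -0.8, -3.7, 0, 0, -0.8, -3.7, 0, 0, -0.8, -3.5, 0, 0, 0, 0, 0, 0],
)

```text
time: 37.03
ee_pos: [0.5104, 0.2778, 0.1523]
eef_rot: [1.0, -0.019, -0.001, -0.002]
ft_force: [-1.7, 1.4, -3.3]
width: 0.0236
grip_force: 60.0
```

```bash
python3 - <<'E'
from h import *
delta([.5136,.2688,.0165],-2.7)
k,km=shot('scene','s16'); j,jm=shot('top','t16')
o=np.vstack([km[130:330,140:460],jm[120:280,280:600]]); cv2.imwrite('pics/c16.png',cv2.resize(o[:,:,::-1],None,fx=1.65,fy=1.65,interpolation=cv2.INTER_CUBIC))
E
```

```text
t 37.03 yaw -2.2 pos [0.5104 0.2778 0.1523] F [-1.7  1.4 -3.3] w 0.0236 g 60.0 -> delta [ 0.36  0.89 13.58  0.48]
```

View pics/c16.png

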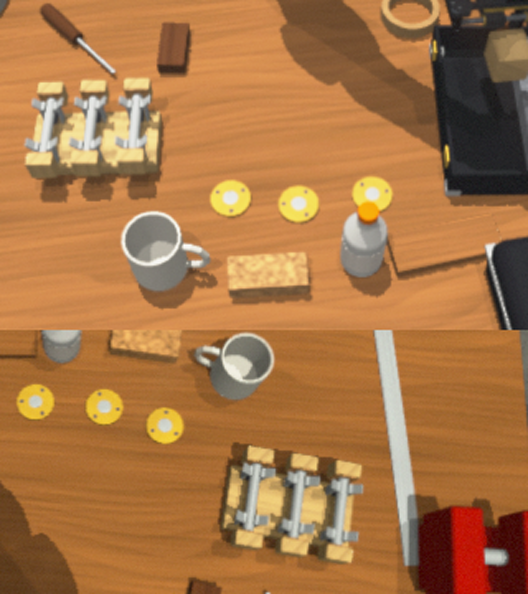

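All three dogs are flush and all three clamps are seated. Laying the mallet back.

arm_command(
  moves=[0, 0, 0, 0.4, 0, 0, 0, 0, 0, 0, 0, 0],
)

```text
time: 37.38
ee_pos: [0.5146, 0.2677, 0.1523]
eef_rot: [1.0, -0.029, 0.0, 0.0]
ft_force: [0.4, 0.4, -2.1]
width: 0.0236
grip_force: 60.0
```

```bash
python3 - <<'E'
from h import *
delta([.5136,.2688,.0165],-2.7)
E
```

```text
t 37.38 yaw -3.3 pos [0.5146 0.2677 0.1523] F [ 0.4  0.4 -2.1] w 0.0236 g 60.0 -> delta [-0.11 -0.1  13.58 -0.61]
```

arm_command(
  moves=[-0.1, -0.1, 2.5, -0.6, 0, 0, 2.5, 0, 0, 0, 2.5, 0, 0, 0, 2, 0, 0, 0, 1.5, 0, 0, 0, 1, 0, 0, 0, 0.8, 0, 0, 0, 0.5, 0, 0, 0, 0.2, 0, 0, 0, 0, 0, 0, 0, 0, 0],
)

```text
time: 38.3
ee_pos: [0.5135, 0.2706, 0.0182]
eef_rot: [1.0, -0.022, 0.001, -0.0]
ft_force: [-0.2, -0.2, -3.5]
width: 0.0236
grip_force: 60.0
```

arm_command(
  moves=[0, 0, 0.2, 0, 0, 0, 0, 0, 0, 0, 0.1, 0, 0, 0, 0, 0, 0, 0, 0, 0],
)

```text
time: 38.72
ee_pos: [0.5133, 0.2705, 0.0149]
eef_rot: [1.0, -0.022, 0.0, -0.0]
ft_force: [-0.3, -0.5, 1.3]
width: 0.0235
grip_force: 60.0
```

arm_command(
  moves=[0, 0, 0, 0, 0, 0, 0, 0, 0, 0, 0, 0, 0, 0, 0, 0, 0, 0, 0, 0, 0, 0, 0, 0, 0, 0, -2, 0, 0, 0, -3, 0, 0, 0, -4, 0, 0, 0, -4, 0, 0, 0, -4, 0, 0, 0, 0, 0],
  fingers=45,
)

```text
time: 39.72
ee_pos: [0.5159, 0.2727, 0.193]
eef_rot: [1.0, -0.022, 0.005, -0.003]
ft_force: [0.2, 0.2, 0.2]
width: 0.0389
grip_force: 0.0
```

```bash
python3 - <<'E'
from h import *
delta([.572,.4283,.2563],-9.3)
i,im=shot('wrist','w17')
i,im=load('w17');h=cv2.cvtColor(im,cv2.COLOR_BGR2HSV)
for z,m in ((.058,(h[...,0]>14)&(h[...,0]<32)&(h[...,1]>50)&(h[...,2]>120)),(.044,(h[...,0]<14)&(h[...,1]>100)&(h[...,2]>50))):
    m=m.astype(np.uint8);m[:,:250]=0;m[:,390:]=0;m[240:]=0
    n,l,st,ce=cv2.connectedComponentsWithStats(m)
    print([(np.round(ce[k]),st[k],plane(i,[ce[k]],z)) for k in range(1,n) if st[k,4]>150])
E
```

```text
t 39.72 yaw -2.6 pos [0.5159 0.2727 0.193 ] F [0.2 0.2 0.2] w 0.0389 g 0.0 -> delta [  3.02 -16.26  -6.33   6.74]
[(array([357.,   4.]), array([308,   0,  82,  12, 625], dtype=int32), array([[0.68686246, 0.23220422, 0.058     ]])), (array([324., 149.]), array([ 296,  125,   53,   56, 2438], dtype=int32), array([[0.5611785 , 0.26676571, 0.058     ]]))]
[(array([322., 210.]), array([ 311,  181,   22,   59, 1215], dtype=int32), array([[0.49466496, 0.27175743, 0.044     ]]))]
```

The mallet is back in its bay, with its head at (0.561, 0.267). Re-grasping the bar from above.

arm_command(
  moves=[0, 0, -3.5, 6.7, 0, 0, -3.5, 0, 0, 0, -3.5, 0, 0, 0, -3.5, 0, 0, 0, -3, 0, 0.7, -3.5, 0, 0, 0.7, -3.5, 0, 0, 0.7, -3.5, 0, 0, 0.6, -3.5, 0, 0, 0.3, -2.3, 0, 0, 0, 0, 0, 0, 0, 0, 0, 0],
  fingers=50,
)

```text
time: 40.77
ee_pos: [0.5683, 0.428, 0.3517]
eef_rot: [0.997, -0.08, -0.001, 0.001]
ft_force: [-0.7, -0.1, 0.3]
width: 0.0434
grip_force: 0.0
```

```bash
python3 - <<'E'
from h import *
delta([.572,.4283,.2563],-9.3)
i,im=shot('wrist','w18')
d=np.array([.987,-.16,0]);b=np.array([.572,.4283,.275])
print(proj(i,[b+d*.058,b-d*.058,b]))
cv2.imwrite('pics/c18.png',im[40:300,120:520,::-1])
E
```

```text
t 40.77 yaw -9.1 pos [0.5683 0.428  0.3517] F [-0.7 -0.1  0.3] w 0.0434 g 0.0 -> delta [ 0.36 -0.09  9.54  0.17]
[[318.07317396 133.01118136]
 [318.00345666 266.66123678]
 [318.03603404 203.98566453]]
```

View pics/c18.png

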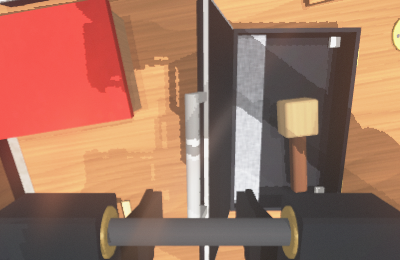

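The bar is at crop x≈192 (u≈312), about 5 mm further back than predicted. Shifting and descending.

arm_command(
  moves=[0.3, -0.5, 2, 0, 0, 0, 2.5, 0, 0, 0, 2, 0, 0, 0, 1.5, 0, 0, 0, 1.3, 0, 0, 0, 0.5, 0, 0, 0, 0, 0, 0, 0, 0, 0],
)

```text
time: 41.48
ee_pos: [0.5731, 0.4301, 0.2574]
eef_rot: [0.997, -0.081, 0.0, -0.0]
ft_force: [-0.5, 0.2, 0.3]
width: 0.0433
grip_force: 0.0
```

arm_command(
  moves=[0, 0, 0, 0, 0, 0, 0, 0, 0, 0, 0, 0, 0, 0, 0, 0, 0, 0, 0, 0, 0, 0, 0, 0, 0, 0, 0, 0],
  fingers=0,
  squeeze=30,
)

```text
time: 42.07
ee_pos: [0.5726, 0.4311, 0.2566]
eef_rot: [0.997, -0.081, 0.0, -0.0]
ft_force: [0.6, 0.2, 1.1]
width: 0.0111
grip_force: 30.0
```

arm_command(
  moves=[0, 1.1, -0.2, 0, 0, 1.1, -0.2, 0, 0, 1.1, -0.1, 0, 0, 1.1, -0.1, 0, 0, 1.1, 0, 0, 0, 1.1, 0, 0, 0, 1.1, 0.1, 0, 0, 1.1, 0.2, 0, 0, 1.1, 0.2, 0, 0, 1.1, 0.3, 0, 0, 0, 0, 0],
)

```text
time: 42.98
ee_pos: [0.5551, 0.3188, 0.2541]
eef_rot: [0.997, -0.082, -0.0, 0.001]
ft_force: [4.4, -1.4, 1.6]
width: 0.0111
grip_force: 30.1
```

```bash
python3 - <<'E'
from h import *
a=np.array([.5726,.4311,.2566]); d=np.array([.158,.987,0]);t0,t=1.82,1.32
delta(a+d*.22*(np.cos(t0)-np.cos(t))+[0,0,.22*(np.sin(t)-np.sin(t0))],-9.2)
E
```

```text
t 42.98 yaw -9.4 pos [0.5551 0.3188 0.2541] F [ 4.4 -1.4  1.6] w 0.0111 g 30.1 -> delta [-0.05 -0.48 -0.24 -0.24]
```

arm_command(
  moves=[0, 2.1, 0.7, 0, 0, 2, 0.9, 0, 0, 1.9, 1.1, 0, 0, 1.8, 1.3, 0, 0, 1.6, 1.4, 0, 0, 1.5, 1.6, 0, 0, 1.3, 1.7, 0, 0, 1.1, 1.9, 0, 0, 1, 2, 0, 0, 0.8, 2, 0, 0, 0, 0, 0],
)

```text
time: 43.9
ee_pos: [0.5316, 0.1704, 0.1055]
eef_rot: [0.997, -0.082, 0.0, 0.001]
ft_force: [10.8, -3.2, -0.7]
width: 0.0104
grip_force: 29.8
```

```bash
python3 - <<'E'
from h import *
a=np.array([.5726,.4311,.2566]); d=np.array([.158,.987,0]);t0,t=1.82,0
delta(a+d*.22*(np.cos(t0)-np.cos(t))+[0,0,.22*(np.sin(t)-np.sin(t0))],-9.2)
E
```

```text
t 43.90 yaw -9.4 pos [0.5316 0.1704 0.1055] F [10.8 -3.2 -0.7] w 0.0104 g 29.8 -> delta [-0.07  1.02  6.22 -0.23]
```

arm_command(
  moves=[0, 0.3, 1.2, 0, 0, 0.3, 1.2, 0, 0, 0.2, 1.2, 0, 0, 0.1, 1.2, 0, 0, 0.1, 0.8, 0, 0, 0, 0.3, 0, 0, 0, 0, 0, 0, 0, 0, 0],
)

```text
time: 44.57
ee_pos: [0.5299, 0.1601, 0.049]
eef_rot: [0.997, -0.082, 0.0, 0.002]
ft_force: [7.2, -10.3, -0.3]
width: 0.0099
grip_force: 29.9
```

arm_command(
  moves=[0, 0, 0.3, 0, 0, 0, 0, 0, 0, 0, 0.3, 0, 0, 0, 0, 0, 0, 0, 0, 0],
)

```text
time: 44.98
ee_pos: [0.5299, 0.1599, 0.0431]
eef_rot: [0.997, -0.082, 0.0, 0.002]
ft_force: [7.6, -11.3, -1.2]
width: 0.01
grip_force: 29.9
```

arm_command(
  moves=[0, 0, 0.2, 0, 0, 0, 0, 0, 0, 0, 0, 0],
)

```text
time: 45.23
ee_pos: [0.5299, 0.1598, 0.0416]
eef_rot: [0.997, -0.082, 0.0, 0.002]
ft_force: [4.2, -12.5, 4.3]
width: 0.0097
grip_force: 29.6
```

arm_command(
  moves=[0, 0, 0, 0, 0, 0, 0, 0, 0, 0, 0, 0, 0, 0, 0, 0, 0, 0, 0, 0, 0, 0, -2, 0, 0, 0, -3, 0, 0, 0, -4, 0, 0, 0, -4, 0, 0, 0, 0, 0],
  fingers=32,
)

```text
time: 46.07
ee_pos: [0.5321, 0.1654, 0.1794]
eef_rot: [0.997, -0.08, 0.005, -0.002]
ft_force: [2.6, 0.7, 1.0]
width: 0.0281
grip_force: 0.0
```

arm_command(
  moves=[0, 3.5, -1, 0, 0, 3.5, -1, 0, 0, 3.5, -1, 0, 0, 3.5, 0, 0, 0, 3.5, 0, 0, 0, 3.5, 0, 0, 0, 3.5, 0, 0, 0, 0, 0, 0, 0, 0, 0, 0],
)

```text
time: 46.82
ee_pos: [0.489, -0.0801, 0.2013]
eef_rot: [0.997, -0.083, -0.0, 0.0]
ft_force: [1.1, 0.2, -0.7]
width: 0.0277
grip_force: 0.0
```

```bash
python3 - <<'E'
from h import *
delta([.4,-.1,.2],-9)
k,km=shot('scene','s19'); j,jm=shot('top','t19')
o=np.vstack([km[100:330,100:540],jm[100:290,140:580]]); cv2.imwrite('pics/c19.png',cv2.resize(o[:,:,::-1],None,fx=1.4,fy=1.4))
E
```

```text
t 46.82 yaw -9.5 pos [ 0.489  -0.0801  0.2013] F [ 1.1  0.2 -0.7] w 0.0277 g 0.0 -> delta [-8.48  3.36  0.13 -0.48]
```

View pics/c19.png

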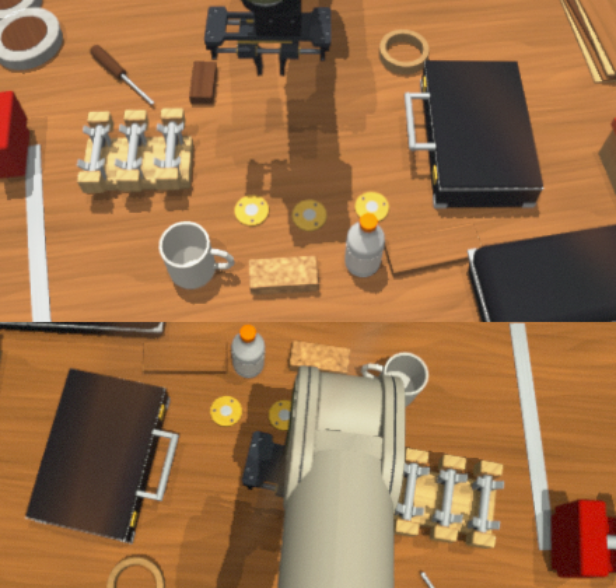

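The lid is shut, the dogs are flush, the clamps are seated, and nothing else has moved. The gripper touches nothing, so I'm handing in.

```bash
python3 -c "
from h import *
a,b=cv2.imread('pics/scene0.png'),cv2.imread('pics/s19.png')
print(cv2.absdiff(a,b)[130:250,385:490].mean())
print(r.close_job())"
```

```text
3.3316402116402117
the job is handed in; nothing more can be done
None
```

The job is handed in: all three clamps are snapped into the rail, all three dogs are flush, and the mallet is back in its bay with the lid shut. I confirmed the clamps, dogs and shut lid in the last camera views, at about 47 s of the 208 s allowed, but the judge's verdict was not returned.

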